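# Tip the outermost plaster core out of its core tube

## Robot

A 6-joint arm with a two-finger parallel gripper is mounted at the origin on a cart in front of the work surface, level with it; the furniture and walls round the work are solid. World frame = base frame: x ahead of the robot, y to its left, z up, the work surface at z = 0. Lengths are in mm, angles in rad, forces in N, time in s.
With the tool pointing down it reaches from about 275 to 750 mm from the base axis. Payload 10.2 kg.
Tool frame: the origin (TCP) lies at the very end of the fingers, on their centre line; the grasp point (between the pads) lies ctrl.grip_depth behind it (ctrl.grip_depth is the distance from the TCP to the grasp point, in mm); z points along the fingers, y is the direction in which the jaws open and shut (so a half turn about z gives the same grasp; the last joint's range is limited). The gripper opens to 85 mm and grips with 20 to 120 N. Pads are 22 mm wide; open, the fingers measure 114 mm over their backs; the gripper's body (76 mm by 85 mm) begins 54 mm behind the grasp point. The pads swing forward as they close: fully open they stand 13 mm farther back than shut.
Start: joints at [-1.374, 0.313, 1.498, -0, 1.331, -0.223], TCP at [213.967, -479.426, 210.394] pointing down, gripper open.
Joint ranges: [-2.94, 2.94], [-0.97, 2.17], [0.19, 2.56], [-1.23, 4.37], [0.02, 3.11], [-2.88, 2.88]. Speed limits (rad/s): [2.39, 2.39, 3.01, 3.14, 3.14, 3.14].

## Interface

Orientations are given as a unit quaternion [w, x, y, z].
In Python, from rig import telemetry, eyes, ctrl, nets gives the robot as it stands. The module is installed in compiled form; this text tells all that it offers.
- The arm moves only by the tool drive_tool, never from a script. Its argument "series" is text: rows parted by semicolons, each of 7 numbers parted by spaces: the shift along the tool's x, y, z normalised to -1 to 1, where 1 is 0.12 m, then the turn, a rotation vector about the tool's x, y, z normalised to -1 to 1, where 1 is 0.5 rad, then the opening, from 0 (shut) to 1 (fully open). In form: tx ty tz wx wy wz hand; .... A call has 1 to 20 rows; each row is the pose to reach, as a shift and turn from the pose measured when the call began, along the tool's axes at that moment; what a row does not reach only later rows make up. A row lasts 1/10 s, in which the tool goes at most 50 mm and 8.59 degrees, less where a joint would pass 70% of its speed; a pose out of reach is approached as far as the arm can. A call with a number of a shift or a turn outside -1 to 1 is refused whole. A call with a gripper value outside its range is refused whole. The fingers move at their own pace and stop on an object; "newtons" is the grip in N (left out, the last holds). Time passes only in rows, so rows that repeat a pose let the fingers close. It gives the time, the measured TCP pose, the force and the opening at its end, in the units of the state.
- telemetry.sense(): the state, without advancing time (a new reading comes with each control period).
- eyes.capture(name): name is "scene" or "top" or "wrist"; returns a dict with "frame" (420x560x3 uint8, red, green, blue), "fx", "fy", "cx", "cy" (pixels), "view" (4x4, takes a point from world to camera coordinates). Camera axes: x right, y up, looking along -z (the intrinsics and any distortion apply to the point x, -y, -z); pixel columns grow to the right and rows downward; lengths in mm; the calibration is good to about 2 mm. The wrist camera is an equidistant fisheye: a pixel r from the principal point sees the ray r / f radians off the axis. A picture is of the moment at which its call begins. There is no depth.
- ctrl.finish_job(): hands the job in, once; it reports no verdict.
Trained networks look in a picture, given as the dict that the camera call returned (one of the last four; its "shot" number tells which), for a name from the list of things; names that differ only in an ending like _2 or _b are one class to them, and where a whole thing is asked for, a point or a joint stands for the part that bears it (a point fixed in the world has none). Each returns a list of dicts, best first, with "confidence" (0 to 1); they miss things now and then, are a little off and sometimes report something else, mostly with a low value. They report only what shows in the picture. A call takes as long as a camera call.
- nets.spot_in(name, picture): "rect" ([left, top, right, bottom] in pixels, round what is visible of it).
The state is a dict: "time_s": time; "joints": joint angles; "dq": joint speeds; "tau": joint torques, N m; "eef_pos": TCP position; "ee_rot": TCP orientation; "force": force on the tool from outside, world axes, zero at the start; "wrist_torque": the same for the moment, N m; "grip_width": opening from 0.0 (shut) to 1.0 (fully open).
Only numpy, scipy, OpenCV 4.12 (cv2) and the standard library are available. Lean on these libraries where they do the work, as an engineer would, in place of code of your own. Each camera call takes 0.05 s, during which the arm holds its last target. There are 200 camera calls.

## Task

Take the clear core tube out of its sloping stand and, with its mouth held low over the white dish, tip it slowly until the outermost plaster core slides out and lies in the dish; stop and level it in time to keep the other two cores inside. Then lay the tube back in its stand, mouth up and foot against the foot plate as it was, without knocking the pots, the vial or the loupe that stand about.

Things in the scene. Friction and masses are not known exactly. Their poses are not given: they have to be found in the camera images.
- tube: Clear rigid tube, 44 mm outside, 38 mm inside diameter, 210 mm long, closed foot (8 mm thick, grey end cap), plain open mouth; 0.11 kg empty. Origin: centre of the foot's outer face; z along the tube to the mouth (rim at 210 mm, inner floor at 8 mm). It starts in the stand, mouth up at 35 degrees above level, the three cores in a row in it. Grip it firmly across, 70 to 130 mm from the foot.
- tube_mouth (a point): Centre of the tube's open mouth, on its axis at the rim (210 mm from the tube's origin).
- core_outer: Outermost plaster core, nearest the mouth: plain round bar, 32 mm diameter, 60 mm long, 65 g. Origin: its centre; z along the core. Starts centred 149 mm from the tube's origin, its end face 31 mm short of the rim. All cores start to slide together, without sticking, when the mouth is tipped about 16 to 25 degrees below level (varies), and stop soon after the tube is turned back towards level.
- core_middle: Middle plaster core, behind the outermost: 32 mm diameter, 55 mm long. Origin: its centre; z along the core. Starts centred 91 mm from the tube's origin.
- core_inner: Inner plaster core, at the foot of the tube: 32 mm diameter, 55 mm long. Origin: its centre; z along the core. Starts centred 36 mm from the tube's origin.
- dish: Shallow round white dish, 123 mm across the rim, 22 mm high, standing firm on the table (it does not slide). Flat floor 6 mm thick and about 60 mm across; from there the wall slopes out to the rim. Origin: centre of its underside; z up. The core may lie in it in any direction.
- stand: Sloping wooden stand, fixed; base 100 x 215 x 16 mm. Two V saddles carry the tube from below at 28 and 168 mm from its foot (14 mm along the tube, 28 mm to each side, not above its axis); its foot leans on a foot plate; a board runs 45 mm below its axis. Origin: centre of the underside, z up. Seated tube in stand axes: origin (0, 0.088, 0.062) m, mouth (0, -0.084, 0.182) m.
- pot_a: Bystander: small white lidded sample pot, 32 mm across, 62 mm tall; leave it untouched. Origin: centre of its underside.
- pot_b: Bystander: small white lidded sample pot, 38 mm across, 58 mm tall; leave it untouched. Origin: centre of its underside.
- vial: Bystander: clear sample vial with a black screw cap, 47 mm across, 124 mm tall; leave it untouched. Origin: centre of its underside.
- loupe: Bystander: flat red folded pocket loupe, lying loose, 36 x 52 x 14 mm; leave it untouched. Origin: centre of its underside.

How it is judged:
By the outcome, as a careful person would: the job done as asked, in the order asked, and still so for the second after the job is handed in, with the robot touching nothing.
It also fails if it takes over 61 s, if anything falls off the work surface, if the arm or the gripper's body presses on something with over 40 N, if the wrist force passes 120 N, or if a joint passes its speed limit or range.

## Working session

There is one attempt and no reset: what is moved stays moved. The work goes in short steps, Python scripts to look and compute and a tool call to move; the robot and the scene stay as the last step left them, time stands still between calls to the robot, and variables do not carry over. Pictures are saved under pics/ and viewed, about 8 in all and at most 12, crops included, and the job is handed in when it is done.

Besides the shell and the picture viewer there is one more tool, called after "Request:" as a command line: name --argument value ..., lists and objects as JSON in quotes. drive_tool: Moves the arm, as the interface text tells. Scaled input: -1 to 1 covers 0.12 m each way for a shift and 0.5 rad each way for a turn. Its arguments: {"type":"object","properties":{"series":{"type":"string"},"newtons":{"type":"number"}},"required":["series"]}

```bash
mkdir -p pics; cat > h.py <<'E'
import numpy as np,cv2
from rig import telemetry,eyes,ctrl,nets
from scipy.spatial.transform import Rotation as R
def ray(p,u,v):
    V=np.array(p['view']);Rm=V[:3,:3];t=V[:3,3]
    d=np.array([(u-p['cx'])/p['fx'],-(v-p['cy'])/p['fy'],-1.]);
    return -Rm.T@t, Rm.T@d
def atz(p,u,v,z):
    o,d=ray(p,u,v);return o+d*(z-o[2])/d[2]
def proj(p,X):
    V=np.array(p['view']);c=(V[:3,:3]@np.atleast_2d(X).T).T+V[:3,3]
    return np.c_[p['cx']+p['fx']*c[:,0]/-c[:,2],p['cy']+p['fy']*-c[:,1]/-c[:,2]]
def tri(p1,a,p2,b):
    o1,d1=ray(p1,*a);o2,d2=ray(p2,*b)
    A=np.c_[d1,-d2];s=np.linalg.lstsq(A,o2-o1,rcond=None)[0]
    x,y=o1+s[0]*d1,o2+s[1]*d2
    return (x+y)/2,np.linalg.norm(x-y)
def save(p,n,box=None,k=1):
    f=p['frame'][:,:,::-1]
    if box: f=f[box[1]:box[3],box[0]:box[2]]
    cv2.imwrite('pics/'+n,cv2.resize(f,None,fx=k,fy=k,interpolation=cv2.INTER_CUBIC))
E
python3 - <<'E'
from h import *
P={n:eyes.capture(n) for n in('scene','top')}
for n,p in P.items():
    save(p,n+'0.png',k=1.4)
    o,_=ray(p,0,0);print(n,o.round(),p['fx'],p['cx'],p['cy'])
    for t in('tube','tube_mouth','core_outer','dish','stand','pot_a','vial','loupe'):
        print(t,[(np.round(q['rect']).tolist(),round(q['confidence'],2)) for q in nets.spot_in(t,p)[:3]])
print(telemetry.sense(),ctrl.grip_depth)
E
```

```text
scene [-74. 327. 955.] 485.7316341545182 270.58171471790206 208.96426901260088
tube [([160.0, 232.0, 247.0, 306.0], 0.94)]
tube_mouth [([155.0, 234.0, 249.0, 302.0], 0.71), ([289.0, 162.0, 304.0, 184.0], 0.68)]
core_outer [([298.0, 275.0, 320.0, 297.0], 0.42)]
dish [([422.0, 230.0, 433.0, 242.0], 0.61)]
stand [([156.0, 254.0, 258.0, 330.0], 0.65)]
pot_a [([278.0, 175.0, 284.0, 201.0], 0.67), ([286.0, 164.0, 303.0, 188.0], 0.63), ([157.0, 233.0, 248.0, 305.0], 0.22)]
vial [([252.0, 146.0, 269.0, 188.0], 0.91)]
loupe [([297.0, 277.0, 319.0, 296.0], 0.53)]
top [400.  17. 980.] 409.9798968659634 275.4265156548857 213.0227013485495
tube [([141.0, 244.0, 223.0, 274.0], 0.8)]
tube_mouth [([142.0, 244.0, 221.0, 277.0], 0.7)]
core_outer [([328.0, 155.0, 344.0, 173.0], 0.4), ([270.0, 285.0, 296.0, 304.0], 0.24)]
dish [([380.0, 254.0, 434.0, 305.0], 0.92)]
stand [([143.0, 235.0, 238.0, 297.0], 0.89)]
pot_a [([301.0, 171.0, 317.0, 188.0], 0.59), ([327.0, 152.0, 347.0, 174.0], 0.52), ([381.0, 254.0, 435.0, 306.0], 0.34)]
vial [([289.0, 133.0, 311.0, 166.0], 0.96)]
loupe [([270.0, 283.0, 296.0, 305.0], 0.66)]
{'time_s': 0.9, 'joints': array([-1.37438331e+00,  3.12923487e-01,  1.49770159e+00, -4.11198146e-05,
        1.33101540e+00, -2.23437043e-01]), 'dq': array([-0.00033739, -0.00045044, -0.00188017, -0.00179256,  0.00073308,
       -0.00286477]), 'tau': array([ 2.86725262e-03, -4.12152529e+01, -2.59898239e+01, -6.93523089e-05,
        4.00088866e-04, -4.58507600e-05]), 'eef_pos': array([ 213.96289491, -479.41996469,  210.381554  ]), 'ee_rot': array([-2.41772225e-05,  9.78045522e-01,  2.08391351e-01, -1.96466925e-05]), 'force': array([-1.00419677, -0.05889317, -0.08889135]), 'wrist_torque': array([ 0.02631874, -0.03147283,  0.01169783]), 'grip_width': 0.9996269581917916} 18.700000000000003
```

View pics/scene0.png

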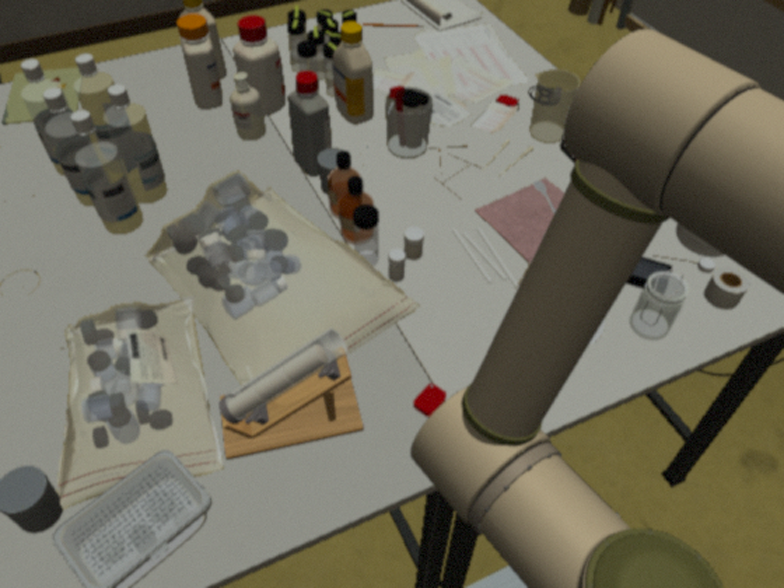

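View pics/top0.png

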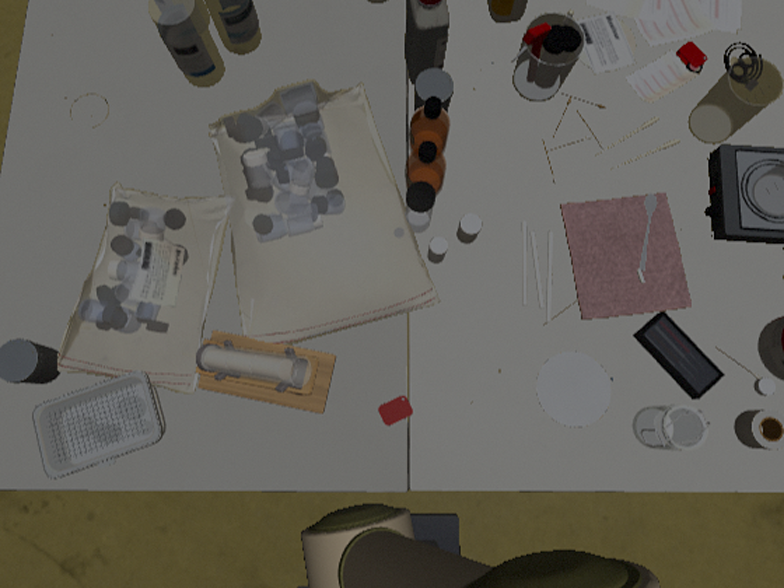

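```bash
python3 - <<'E'
from h import *
t=eyes.capture('top');s=eyes.capture('scene')
a=cv2.resize(t['frame'][225:305,135:245],None,fx=5,fy=5,interpolation=cv2.INTER_CUBIC)
b=cv2.resize(s['frame'][225:335,150:265],None,fx=5,fy=5,interpolation=cv2.INTER_CUBIC)
c=np.zeros((570,1130,3),np.uint8);c[:400,:550]=a;c[:550,552:552+575]=b
cv2.imwrite('pics/c1.png',cv2.resize(c[:,:,::-1],(800,404)))
def box(n,p,i=0): return nets.spot_in(n,p)[i]['rect']
def ctr(r): return (r[0]+r[2])/2,(r[1]+r[3])/2
print('dish',atz(t,*ctr(box('dish',t)),22).round())
for q in ([301,171,317,188],[327,152,347,174]): print('pot',atz(t,*ctr(q),40).round())
print('vial',atz(t,*(421/1.4,195/1.4),124).round(), 'vial base top',atz(t,420/1.4,222/1.4,0).round())
print('vialscene',atz(s,366/1.4,218/1.4,124).round());print('loupe',atz(t,*ctr(box('loupe',t)),14).round())
for n,(u,v) in dict(stA=(214,332),stB=(336,351),stC=(326,412),stD=(198,389)).items(): print(n,atz(t,u/1.4,v/1.4,16).round())
E
```

```text
dish [ 453. -292.   22.]
pot [692. -62.  40.]
pot [ 734. -130.   40.]
vial [759. -37. 124.] vial base top [760. -43.   0.]
vialscene [749. -31. 124.]
loupe [426.   2.  14.]
stA [555. 310.  16.]
stB [523. 102.  16.]
stC [422. 116.  16.]
stD [459. 329.  16.]
```

View pics/c1.png

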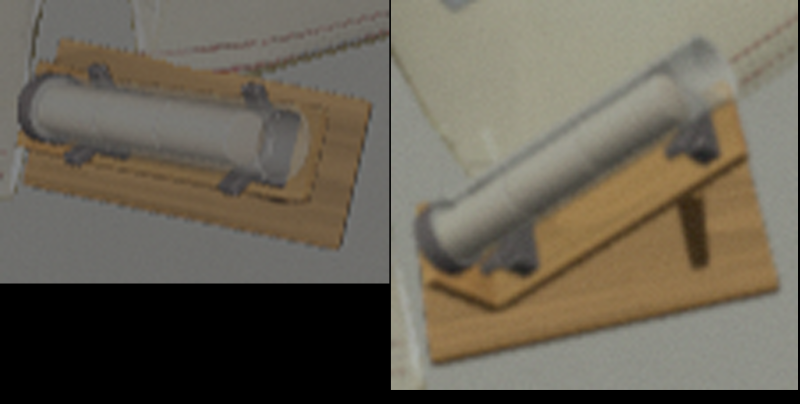

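```bash
cat >> h.py <<'E'
def Tst(x,y,a):
    T=np.eye(4);T[:3,:3]=R.from_euler('z',a).as_matrix();T[:3,3]=x,y,0;return T
def stpts(q,L): 
    T=Tst(*q);return (T[:3,:3]@np.atleast_2d(L).T).T+T[:3,3]
F0=np.array([0,88,62.]);M0=np.array([0,-84,182.])
E
python3 - <<'E'
from h import *
from scipy.optimize import least_squares
t=eyes.capture('top');s=eyes.capture('scene')
k=800/1130*5
tp=lambda u,v:(135+u/k,225+v/k); sp=lambda u,v:(150+(u-390.8)/k,225+v/k)
L=[([50,-107.5,16],tp(372,100)),([-50,-107.5,16],tp(341,247)),([50,107.5,16],tp(60,40)),([-50,107.5,16],tp(20,186)),(M0,tp(285,147)),(F0,tp(38,107))]
S=[([-50,-107.5,8],sp(777,288)),([-50,107.5,8],sp(433,360)),(M0,sp(714,76)),(F0,sp(440,240))]
def f(q): return np.r_[(proj(t,stpts(q,[l for l,_ in L]))-[p for _,p in L]).ravel(),(proj(s,stpts(q,[l for l,_ in S]))-[p for _,p in S]).ravel()]
r=least_squares(f,[490,214,0.14],loss='soft_l1');q=r.x
print(q,r.fun.reshape(-1,2).round(1).tolist())
print('foot',stpts(q,F0),'mouth',stpts(q,M0))
out=[]
for p,b in((t,(135,225,245,305)),(s,(150,225,265,335))):
    g=p['frame'][b[1]:b[3],b[0]:b[2],::-1];g=cv2.resize(g,None,fx=4,fy=4,interpolation=cv2.INTER_CUBIC)
    th=np.linspace(0,2*np.pi,25);ax=(M0-F0)/np.linalg.norm(M0-F0);e2=np.cross(ax,[1,0,0])
    for l in [np.array([[50,-107.5,16],[-50,-107.5,16],[-50,107.5,16],[50,107.5,16],[50,-107.5,16]])]+[c+22*np.outer(np.cos(th),[1,0,0])+22*np.outer(np.sin(th),e2) for c in (M0,F0)]:
        u=(proj(p,stpts(q,l))-[b[0]-.5,b[1]-.5])*4
        cv2.polylines(g,[u.round().astype(int).reshape(-1,1,2)],False,(0,0,255),1)
    out.append(g)
c=np.zeros((440,910,3),np.uint8);c[:320,:440]=out[0];c[:440,445:905]=out[1]
cv2.imwrite('pics/c2.png',c[:,:,:][:440,:][:, :].copy() if 0 else cv2.resize(c,(800,387)))
E
```

```text
[ 4.89976411e+02  2.17333873e+02 -1.95149646e-01] [[-0.4, -0.3], [-1.0, 0.6], [-0.5, -1.2], [-0.4, -0.8], [-0.5, -1.2], [2.3, -0.2], [1.5, 1.3], [0.1, 2.5], [0.6, -2.1], [0.8, 1.3]]
foot [[507.04078502 303.66351532  62.        ]] mouth [[473.68769012 134.92830542 182.        ]]
```

View pics/c2.png

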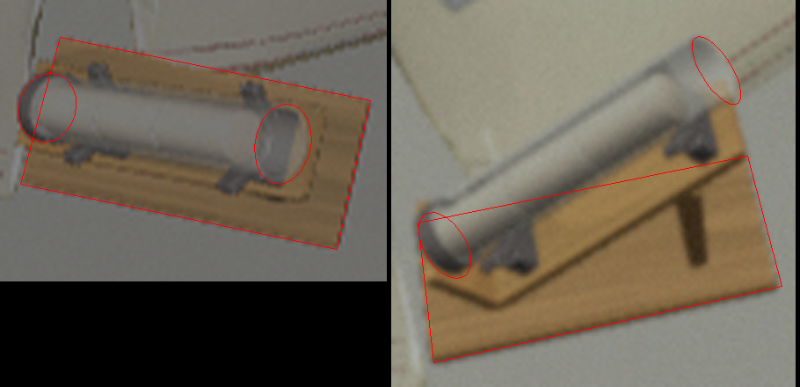

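```bash
cat >> h.py <<'E'
Q=np.array([490,217.3,-0.195])
def frame(heading,pitch):
    "tool rotation; tube axis a at heading (rad), pitch up; tool perpendicular from above, x_tool=-a"
    a=np.array([np.cos(heading)*np.cos(pitch),np.sin(heading)*np.cos(pitch),np.sin(pitch)])
    y=np.array([-np.sin(heading),np.cos(heading),0]); x=-a; z=np.cross(x,y)
    return np.c_[x,y,z]
def now():
    s=telemetry.sense();w,x,y,z=s['ee_rot'];return np.array(s['eef_pos']),R.from_quat([x,y,z,w]).as_matrix()
def plan(wps,rnd=3):
    "wps: list of (TCP pos, R); prints calls"
    p,Rm=now()
    for P,G in wps:
        for _ in range(12):
            d=Rm.T@(P-p)/120;w=R.from_matrix(Rm.T@G).as_rotvec()/.5
            m=max(abs(np.r_[d,w]).max(),1e-9);k=min(1,1/m);v=np.round(np.r_[d,w]*k,rnd)
            print(' '.join('%g'%c for c in v), '| mm %.0f deg %.0f'%(np.linalg.norm(v[:3])*120,np.linalg.norm(v[3:])*28.65))
            p=p+Rm@v[:3]*120;Rm=Rm@R.from_rotvec(v[3:]*.5).as_matrix()
            if k==1:break
        print('-- at',p.round(1))
HS=np.arctan2(-np.cos(Q[2]),np.sin(Q[2]))  # seated heading
PS=np.arctan2(120,172)
def seatG(s=100): 
    F,M=stpts(Q,[F0,M0]);return F+(M-F)*s/210
E
python3 - <<'E'
from h import *
G=frame(HS,PS);print(G.round(3),seatG().round(1))
d=ctrl.grip_depth
pre=seatG()+G[:,2]*(d-110)
plan([(np.array([330,-170,300.]),frame(HS,.2)),(pre+[0,0,60],G),(pre,G)])
E
```

```text
[[ 0.159  0.981 -0.111]
 [ 0.805 -0.194 -0.561]
 [-0.572  0.    -0.82 ]] [491.2 223.3 119.1]
0.986 -1 -0.381 -0.098 -0.188 -0.972 | mm 175 deg 29
1 -0.318 -0.406 -0.075 -0.145 -0.751 | mm 135 deg 22
0.246 0.02 -0.118 -0.018 -0.036 -0.183 | mm 33 deg 5
-- at [ 330.1 -170.   300. ]
1 0.175 -0.103 0 -0.209 0 | mm 122 deg 6
1 0.178 -0.21 0 -0.213 0 | mm 124 deg 6
1 0.182 -0.324 0 -0.219 0 | mm 128 deg 6
0.776 0.148 -0.349 0 -0.177 0 | mm 104 deg 5
-- at [501.3 274.5 254. ]
0.286 0 0.41 0 -0 0 | mm 60 deg 0
-- at [501.3 274.5 194. ]
```

Request:
drive_tool --series "0.986 -1 -0.381 -0.098 -0.188 -0.972 1;0.986 -1 -0.381 -0.098 -0.188 -0.972 1;0.986 -1 -0.381 -0.098 -0.188 -0.972 1;0.986 -1 -0.381 -0.098 -0.188 -0.972 1;0.986 -1 -0.381 -0.098 -0.188 -0.972 1"

```text
time_s: 1.7
eef_pos: [274.2, -319.6, 257.5]
ee_rot: [0.035, 0.897, 0.439, -0.04]
force: [-0.6, -1.1, 0.1]
grip_width: 0.997
```

Request:
drive_tool --series "1 -0.318 -0.406 -0.075 -0.145 -0.751 1;1 -0.318 -0.406 -0.075 -0.145 -0.751 1;1 -0.318 -0.406 -0.075 -0.145 -0.751 1;1 -0.318 -0.406 -0.075 -0.145 -0.751 1"

```text
time_s: 2.1
eef_pos: [320.7, -194.9, 293.9]
ee_rot: [0.061, 0.794, 0.6, -0.07]
force: [-0.4, -0.5, -0.3]
grip_width: 0.995
```

Request:
drive_tool --series "1 0.175 -0.103 0 -0.209 0 1;1 0.175 -0.103 0 -0.209 0 1;1 0.175 -0.103 0 -0.209 0 1;1 0.175 -0.103 0 -0.209 0 1"

```text
time_s: 2.5
eef_pos: [375.0, -83.0, 283.3]
ee_rot: [0.091, 0.789, 0.598, -0.111]
force: [-1.0, 0.1, -0.6]
grip_width: 0.997
```

```bash
python3 - <<'E'
from h import *
G=frame(HS,PS);d=ctrl.grip_depth
print(now(),telemetry.sense()['joints'].round(2))
pre=seatG()+G[:,2]*(d-110)
plan([(pre+[0,0,60],G),(pre,G)])
E
```

```text
(array([374.95517917, -82.98183832, 283.33169138]), array([[ 0.26099532,  0.96309221, -0.06583951],
       [ 0.92246959, -0.26892329, -0.27700202],
       [-0.28448427,  0.01156129, -0.95861099]])) [-0.32 -0.03  1.74 -0.29  1.42 -0.  ]
1 0.068 -0.214 -0.015 -0.207 -0.048 | mm 123 deg 6
1 0.096 -0.324 -0.016 -0.213 -0.05 | mm 127 deg 6
0.987 0.128 -0.441 -0.016 -0.22 -0.052 | mm 131 deg 6
-- at [501.3 274.5 254. ]
0.286 -0 0.41 0 -0 -0 | mm 60 deg 0
-- at [501.3 274.5 194. ]
```

Request:
drive_tool --series "1 0.068 -0.214 -0.015 -0.207 -0.048 1;1 0.068 -0.214 -0.015 -0.207 -0.048 1;1 0.068 -0.214 -0.015 -0.207 -0.048 1;1 0.068 -0.214 -0.015 -0.207 -0.048 1"

```text
time_s: 2.9
eef_pos: [416.9, 33.8, 272.6]
ee_rot: [0.123, 0.774, 0.603, -0.151]
force: [0.8, -0.3, -0.4]
grip_width: 0.999
```

Request:
drive_tool --series "1 0.096 -0.324 -0.016 -0.213 -0.05 1;1 0.096 -0.324 -0.016 -0.213 -0.05 1;1 0.096 -0.324 -0.016 -0.213 -0.05 1;1 0.096 -0.324 -0.016 -0.213 -0.05 1"

```text
time_s: 3.3
eef_pos: [460.0, 153.4, 261.2]
ee_rot: [0.156, 0.756, 0.606, -0.192]
force: [1.2, 0.4, 0.7]
grip_width: 1.001
```

Request:
drive_tool --series "0.987 0.128 -0.441 -0.016 -0.22 -0.052 1;0.987 0.128 -0.441 -0.016 -0.22 -0.052 1;0.987 0.128 -0.441 -0.016 -0.22 -0.052 1;0.987 0.128 -0.441 -0.016 -0.22 -0.052 1"

```text
time_s: 3.7
eef_pos: [504.6, 276.5, 248.7]
ee_rot: [0.189, 0.736, 0.607, -0.234]
force: [0.5, -0.8, -0.5]
grip_width: 1.001
```

```bash
python3 - <<'E'
from h import *
G=frame(HS,PS);d=ctrl.grip_depth
print(now()[0],telemetry.sense()['joints'].round(2))
pre=seatG()+G[:,2]*(d-90)
w=eyes.capture('wrist');save(w,'w1.png',k=1.4)
print(w['fx'],w['cx'],w['cy'],w['view'])
plan([(pre,G)])
def fproj(p,X):
    V=np.array(p['view']);c=(V[:3,:3]@np.atleast_2d(X).T).T+V[:3,3]
    c=c*[1,-1,-1];r=np.hypot(c[:,0],c[:,1]);th=np.arctan2(r,c[:,2])
    return np.c_[p['cx']+p['fx']*th*c[:,0]/r,p['cy']+p['fy']*th*c[:,1]/r]
g=w['frame'][:,:,::-1].copy();g=cv2.resize(g,None,fx=1.4,fy=1.4)
th=np.linspace(0,2*np.pi,40);ax=(M0-F0)/np.linalg.norm(M0-F0);e2=np.cross(ax,[1,0,0])
for l in [np.array([[50,-107.5,16],[-50,-107.5,16],[-50,107.5,16],[50,107.5,16],[50,-107.5,16]])]+[c+22*np.outer(np.cos(th),[1,0,0])+22*np.outer(np.sin(th),e2) for c in (M0,F0)]:
    u=fproj(w,stpts(Q,l))*1.4;cv2.polylines(g,[u.round().astype(int).reshape(-1,1,2)],False,(0,0,255),1)
cv2.imwrite('pics/w1.png',g)
E
```

```text
[504.63601002 276.46270607 248.68858531] [ 0.51  0.7   0.92 -0.48  1.9   0.63]
325.19226210127806 282.1500430885939 212.63281436799755 [[ 9.81245004e-01 -1.92667894e-01 -6.10932830e-03 -4.40412744e+02]
 [ 1.11248640e-01  5.91895457e-01 -7.98300387e-01 -4.61089717e+01]
 [ 1.57422938e-01  7.82648613e-01  6.02228501e-01 -6.24393096e+02]
 [ 0.00000000e+00  0.00000000e+00  0.00000000e+00  1.00000000e+00]]
0.259 -0.021 0.551 -0.009 0.003 0.008 | mm 73 deg 0
-- at [499.1 263.3 177.7]
```

View pics/w1.png

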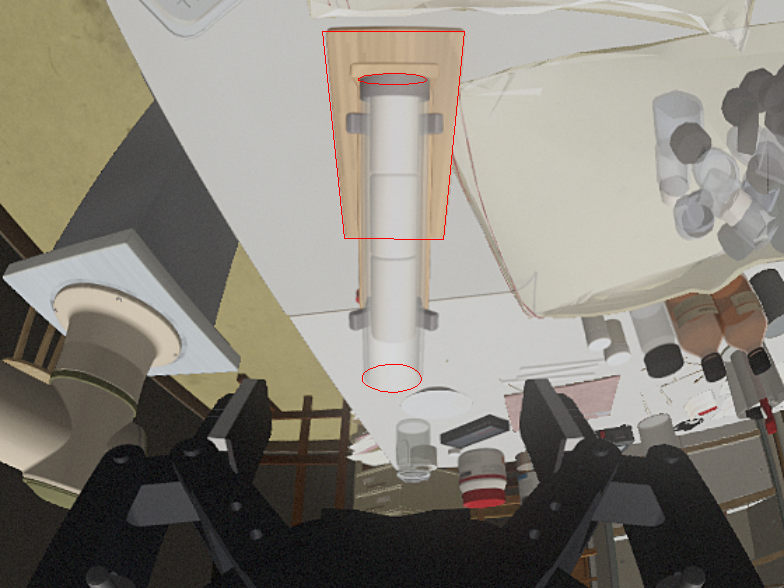

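Request:
drive_tool --series "0.259 -0.021 0.551 -0.009 0.003 0.008 1;0.259 -0.021 0.551 -0.009 0.003 0.008 1;0.259 -0.021 0.551 -0.009 0.003 0.008 1"

```text
time_s: 4.05
eef_pos: [498.4, 259.9, 175.5]
ee_rot: [0.189, 0.737, 0.605, -0.235]
force: [-0.2, -0.5, 0.5]
grip_width: 0.999
```

```bash
python3 - <<'E'
from h import *
G=frame(HS,PS);d=ctrl.grip_depth
print(now()[0]);plan([(seatG()+G[:,2]*d,G)])
E
```

```text
[498.4039636  259.91006545 175.52543102]
0.017 0.004 0.719 -0.012 0.008 -0 | mm 86 deg 0
-- at [489.1 212.8 103.8]
```

Approach in even steps, settle, then close at moderate force.

Request:
drive_tool --series "0 0.001 0.2 -0.004 0.002 0 1;0.01 0.002 0.4 -0.008 0.004 0 1;0.015 0.004 0.58 -0.012 0.008 0 1;0.017 0.004 0.68 -0.012 0.008 0 1;0.017 0.004 0.719 -0.012 0.008 0 1;0.017 0.004 0.719 -0.012 0.008 0 1;0.017 0.004 0.719 -0.012 0.008 0 1"

```text
time_s: 4.75
eef_pos: [489.7, 213.2, 104.9]
ee_rot: [0.191, 0.737, 0.606, -0.231]
force: [0.6, -0.5, -0.4]
grip_width: 1.0
```

Request:
drive_tool --series "0 0 0 0 0 0 0;0 0 0 0 0 0 0;0 0 0 0 0 0 0;0 0 0 0 0 0 0;0 0 0 0 0 0 0;0 0 0 0 0 0 0;0 0 0 0 0 0 0;0 0 0 0 0 0 0" --newtons 60

```text
time_s: 5.55
eef_pos: [490.3, 213.6, 105.5]
ee_rot: [0.191, 0.737, 0.606, -0.23]
force: [3.3, 4.1, 6.5]
grip_width: 0.488
```

```bash
python3 - <<'E'
from h import *
s=telemetry.sense();print(s['time_s'],s['eef_pos'],s['force'],s['wrist_torque'],s['grip_width'],s['joints'].round(2))
w=eyes.capture('wrist');save(w,'w2.png',k=1.4)
E
```

```text
5.55 [490.30389923 213.64764475 105.53999046] [3.34486938 4.08755212 6.45054239] [ 0.31115501 -0.28501089  0.16368455] 0.4884269661438811 [ 0.43  0.7   1.31 -0.48  1.52  0.75]
```

View pics/w2.png

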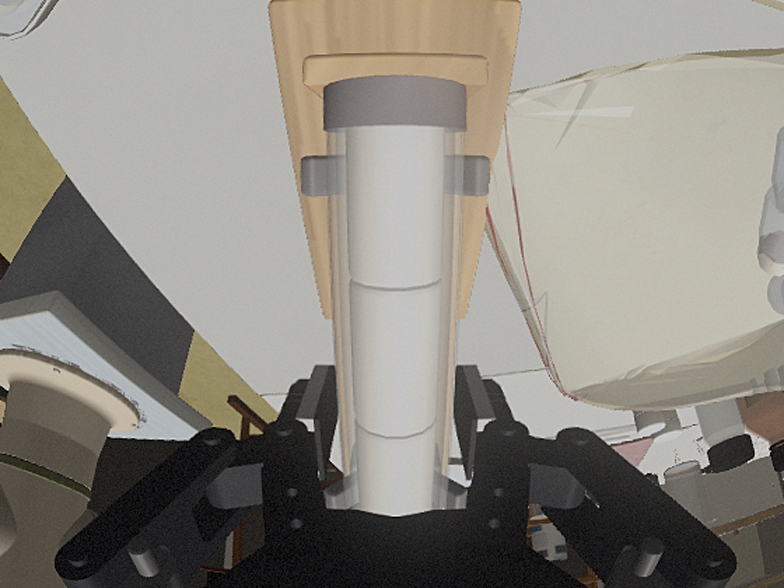

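```bash
cat >> h.py <<'E'
DISH=np.array([453,-292.]);D=ctrl.grip_depth
def tubepose(mouth,heading,pitch,s=100):
    G=frame(heading,pitch);a=-G[:,0];return np.array(mouth)-(210-s)*a+G[:,2]*D,G
def pour(pitch_deg,z,back=33):
    h=HS;u=np.array([np.cos(h),np.sin(h)]);return tubepose([*(DISH-back*u),z],h,np.radians(pitch_deg))
def fproj(p,X):
    V=np.array(p['view']);c=(V[:3,:3]@np.atleast_2d(X).T).T+V[:3,3]
    c=c*[1,-1,-1];r=np.hypot(c[:,0],c[:,1]);th=np.arctan2(r,c[:,2])
    return np.c_[p['cx']+p['fx']*th*c[:,0]/r,p['cy']+p['fy']*th*c[:,1]/r]
def srow(p,s,up=13,sg=100):
    "image pixel of point s along the tube (from foot), up above axis, assuming grip at sg"
    P,Rm=now();return fproj(p,[P-Rm[:,2]*(D+up)-Rm[:,0]*(x-sg) for x in np.atleast_1d(s)])
E
python3 - <<'E'
from h import *
p,Rm=now();print('seat actual',p.round(1),Rm.round(4).tolist())
w=eyes.capture('wrist');print(srow(w,[8,63.5,118.5]).round(1)*1.4)
lift=p-Rm[:,2]*80-Rm[:,0]*2
P1,_=tubepose([0,0,0],HS,PS)
end,G=pour(30,150)
plan([(lift,Rm),(lift*0+np.array([lift[0],lift[1]-40,lift[2]+40]),Rm),(end,G),pour(0,110)])
E
```

```text
seat actual [490.3 213.7 105.5] [[0.1605, 0.9812, -0.1071], [0.8057, -0.1929, -0.5601], [-0.5702, 0.0036, -0.8215]]
[[394.66 109.06]
 [394.8  297.36]
 [394.94 446.18]]
-0.017 -0 -0.667 -0 0 -0 | mm 80 deg 0
-- at [498.5 256.8 172.4]
-0.458 0.066 -0.087 -0 0 -0 | mm 57 deg 0
-- at [498.6 216.9 212.4]
-0.734 0.16 1 0.003 0.06 -0.001 | mm 150 deg 2
-0.781 0.165 1 0.002 0.062 -0.001 | mm 154 deg 2
-0.588 0.12 0.707 0.002 0.044 -0.001 | mm 111 deg 1
-- at [ 476.1 -175.3   78.8]
0.116 -0 -0.182 -0 1 0 | mm 26 deg 29
0.009 -0 -0.005 -0 0.048 0 | mm 1 deg 1
-- at [ 480.7 -151.7   91.3]
```

Request:
drive_tool --series "-0.01 0 -0.1 0 0 0 0;-0.017 0 -0.25 0 0 0 0;-0.017 0 -0.4 0 0 0 0;-0.017 0 -0.55 0 0 0 0;-0.017 0 -0.667 0 0 0 0;-0.15 0.02 -0.69 0 0 0 0;-0.3 0.05 -0.72 0 0 0 0;-0.475 0.066 -0.754 0 0 0 0;-0.475 0.066 -0.754 0 0 0 0" --newtons 80

```text
time_s: 6.55
eef_pos: [499.1, 214.8, 214.9]
ee_rot: [0.191, 0.739, 0.605, -0.229]
force: [-0.5, -1.0, -4.2]
grip_width: 0.477
```

```bash
python3 - <<'E'
from h import *
s=telemetry.sense();print(s['time_s'],s['eef_pos'],s['force'],s['wrist_torque'],s['grip_width'])
plan([pour(30,190),pour(0,110)])
w=eyes.capture('wrist');save(w,'w3.png')
prof=w['frame'][:,277:287].mean((1,2));print(prof[60:370:3].astype(int).tolist())
E
```

```text
6.55 [499.07794251 214.81578355 214.90113316] [-0.52242825 -0.99498159 -4.15600103] [ 0.58494244 -0.10201856  0.05014144] 0.47666100784723986
-0.879 0.177 1 0.003 0.066 -0.004 | mm 161 deg 2
-0.94 0.182 1 0.004 0.068 -0.004 | mm 166 deg 2
-0.44 0.083 0.438 0.002 0.03 -0.002 | mm 75 deg 1
-- at [ 476.  -175.3  118.8]
0.275 0 0.094 -0 1 0 | mm 35 deg 29
0.01 0 0.01 -0 0.047 0 | mm 2 deg 1
-- at [ 480.7 -151.7   91.3]
[145, 145, 146, 146, 145, 145, 146, 145, 145, 145, 202, 202, 202, 203, 203, 203, 203, 204, 205, 204, 204, 204, 204, 204, 205, 204, 205, 205, 204, 205, 205, 205, 204, 205, 205, 205, 205, 204, 205, 205, 204, 205, 204, 204, 205, 205, 205, 205, 209, 169, 202, 204, 203, 203, 204, 204, 204, 204, 204, 204, 205, 205, 205, 204, 204, 205, 205, 204, 204, 204, 205, 204, 204, 204, 204, 204, 203, 204, 204, 204, 204, 204, 203, 204, 158, 200, 202, 202, 203, 202, 202, 202, 202, 202, 202, 201, 202, 201, 202, 201, 202, 201, 202, 20]
```

Request:
drive_tool --series "-0.1 0.02 0.11 0 0.01 0 0;-0.25 0.05 0.28 0 0.02 0 0;-0.45 0.09 0.51 0 0.03 0 0;-0.65 0.13 0.74 0.001 0.05 0 0;-0.879 0.177 1 0.003 0.066 -0.004 0;-0.879 0.177 1 0.003 0.066 -0.004 0"

```text
time_s: 7.2
eef_pos: [488.3, 55.8, 174.2]
ee_rot: [0.179, 0.742, 0.607, -0.22]
force: [0.1, -0.8, -0.1]
grip_width: 0.471
```

Request:
drive_tool --series "-0.2 0.04 0.2 0 0.01 0 0;-0.44 0.08 0.46 0.001 0.03 -0.001 0;-0.65 0.12 0.69 0.002 0.05 -0.002 0;-0.82 0.16 0.87 0.003 0.06 -0.003 0;-0.94 0.182 1 0.004 0.068 -0.004 0;-0.94 0.182 1 0.004 0.068 -0.004 0"

```text
time_s: 7.8
eef_pos: [477.0, -106.8, 133.8]
ee_rot: [0.167, 0.746, 0.61, -0.209]
force: [0.2, 0.5, -3.5]
grip_width: 0.469
```

```bash
cat >> h.py <<'E'
def seams(w=None):
    w=w or eyes.capture('wrist');f=w['frame'][80:372,277:287].mean((1,2));m=cv2.medianBlur(f.astype(np.uint8).reshape(-1,1),1)
    b=np.array([np.median(f[max(0,i-6):i+7]) for i in range(len(f))])
    d=[i+80 for i in range(1,len(f)-1) if f[i]-b[i]<-12 and f[i]<=f[i-1] and f[i]<=f[i+1]]
    e=[(i+80,int(f[i+1]-f[i-1])) for i in range(1,len(f)-1) if abs(f[i+1]-f[i-1])>18]
    print('dips',d,'edges',e);return w
E
python3 - <<'E'
from h import *
s=telemetry.sense();print(s['time_s'],s['eef_pos'],s['joints'].round(2))
seams()
plan([pour(30,160),pour(0,110)])
E
```

```text
7.8 [ 476.99025738 -106.81808626  133.82744476] [-0.17  0.4   1.7  -0.6   1.14  0.32]
dips [226, 297, 358, 369] edges [(116, 50), (117, 30), (224, -31), (225, -32), (226, 21), (227, 32), (296, -25), (297, -19), (298, 25), (340, -37), (341, -38), (348, 24), (350, -27), (355, 33), (357, -62), (359, 43), (364, 19), (366, -34), (367, -70), (368, -118), (369, -75)]
-0.296 0.107 0.618 -0.014 0.034 -0.006 | mm 83 deg 1
-- at [ 476.1 -175.4   88.8]
0.156 -0 -0.113 -0 1 0 | mm 23 deg 29
0.009 -0 -0.001 -0 0.047 0 | mm 1 deg 1
-- at [ 480.7 -151.8   91.3]
```

```bash
python3 - <<'E'
from h import *
w=eyes.capture('wrist');save(w,'w4.png',k=1.4);s=telemetry.sense();print(s['grip_width'],s['force'],s['wrist_torque'])
E
```

```text
0.4664048072152541 [ 0.98662432 -0.56998774 -3.33049029] [ 0.50579502 -0.05176479 -0.02266964]
```

View pics/w4.png

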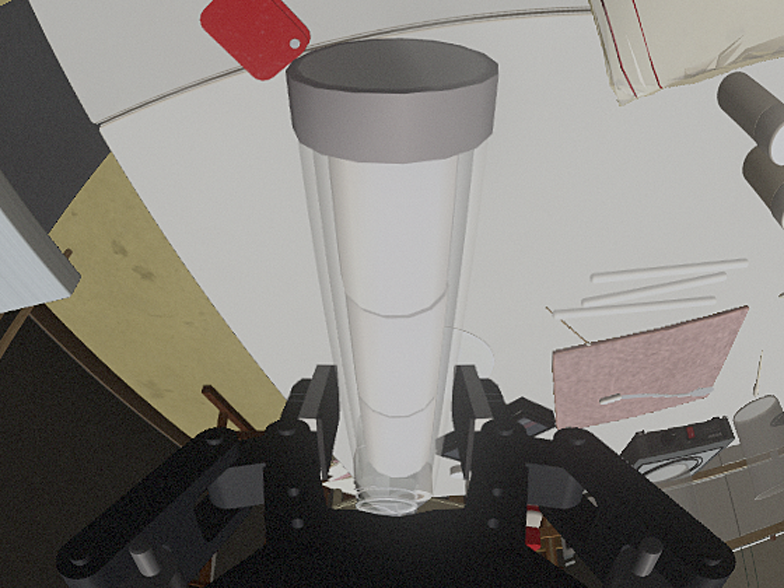

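Request:
drive_tool --series "0 0 0 0 0 0 0;0 0 0 0 0 0 0;0 0 0 0 0 0 0" --newtons 120

```text
time_s: 8.2
eef_pos: [478.0, -104.2, 134.5]
ee_rot: [0.168, 0.745, 0.611, -0.208]
force: [-0.7, -0.6, -3.5]
grip_width: 0.451
```

```bash
cat >> h.py <<'E'
from scipy.optimize import least_squares
def tubepix(p,s,al,sg,off,up=13):
    "al: tube rotation rel. tool, mouth down positive; off: axis height error"
    P,Rm=now();a=-Rm[:,0]*np.cos(al)+Rm[:,2]*np.sin(al);n=-Rm[:,2]*np.cos(al)-Rm[:,0]*np.sin(al)
    g=P-Rm[:,2]*(D+off);return fproj(p,[g+a*(x-sg)+n*up for x in s])
def pitch(al): 
    P,Rm=now();a=-Rm[:,0]*np.cos(al)+Rm[:,2]*np.sin(al);return np.degrees(np.arcsin(a[2])),a
E
python3 - <<'E'
from h import *
w=seams()
f=lambda q:tubepix(w,[63.5,118.5],0,*q)[:,1]-[202.5,308.6]
c=least_squares(f,[100,0]).x;print('calib sg,off',c,f(c))
for rows in ([226,297],):
    g=lambda q:tubepix(w,[63.5,118.5,179],q[0],q[1],c[1])[:,1]-[*rows,341]
    r=least_squares(g,[.3,100]);print('alpha deg, sg',np.degrees(r.x[0]),r.x[1],r.fun,'pitch',pitch(r.x[0]))
s=telemetry.sense();print(s['time_s'],s['grip_width'])
E
```

```text
dips [226, 297, 358, 369] edges [(117, 45), (118, 46), (224, -29), (225, -30), (226, 23), (227, 32), (296, -25), (298, 23), (339, -36), (340, -36), (348, 27), (350, -28), (355, 25), (356, 24), (357, -48), (358, -25), (359, 41), (366, -25), (367, -53), (368, -121), (369, -73)]
calib sg,off [103.13253642  -4.38757098] [-1.6143531e-10 -1.1772272e-10]
alpha deg, sg 28.168207192348927 112.25041613191755 [-0.23158353  0.61761462 -0.3203317 ] pitch (np.float64(2.7985964772851144), array([-0.19726101, -0.9791344 ,  0.0488253 ]))
8.25 0.45590278818443125
```

```bash
cat >> h.py <<'E'
AL=np.radians(28.2);SG=109;OFF=-4.4
def pour(pitch_deg,z,back=33,al=None):
    al=AL if al is None else al;p=np.radians(pitch_deg);h=HS;u=np.array([np.cos(h),np.sin(h)])
    a=np.r_[u*np.cos(p),np.sin(p)];G=frame(h,p+al)
    return np.r_[DISH-back*u,z]-(210-SG)*a+G[:,2]*(D+OFF),G
def mouth(al=None):
    P,Rm=now();pt,a=pitch(AL if al is None else al);return P-Rm[:,2]*(D+OFF)+a*(210-SG)
E
python3 - <<'E'
from h import *
w=eyes.capture('wrist');print(tubepix(w,[210],AL,SG,OFF,0),tubepix(w,[0],AL,SG,OFF,0),tubepix(w,[0],AL,SG,OFF,-22),'obs 355 (mouth); foot face far rim 28')
print(mouth());plan([pour(5,95),pour(-8,60)])
E
```

```text
[[282.19035281 341.02459559]] [[281.86446581  53.42657598]] [[281.88665827  34.76790281]] obs 355 (mouth); foot face far rim 28
[ 459.45134944 -196.19848296  151.70874853]
-0.191 0.103 0.701 -0.011 -0.078 -0.003 | mm 88 deg 2
-- at [ 477.3 -168.6   74.2]
0.078 0 0.084 0 0.454 -0 | mm 14 deg 13
-- at [ 477.8 -166.3   60.6]
```

Request:
drive_tool --series "-0.01 0.005 0.05 0 -0.005 0 0;-0.04 0.02 0.15 -0.002 -0.02 0 0;-0.08 0.04 0.28 -0.004 -0.03 0 0;-0.12 0.06 0.42 -0.006 -0.05 0 0;-0.15 0.08 0.55 -0.009 -0.06 -0.002 0;-0.18 0.095 0.65 -0.011 -0.075 -0.003 0;-0.191 0.103 0.701 -0.011 -0.078 -0.003 0;-0.191 0.103 0.701 -0.011 -0.078 -0.003 0;-0.191 0.103 0.701 -0.011 -0.078 -0.003 0" --newtons 120

```text
time_s: 9.2
eef_pos: [477.5, -168.5, 74.4]
ee_rot: [0.182, 0.74, 0.608, -0.221]
force: [-0.8, -0.1, -2.5]
grip_width: 0.454
```

```bash
python3 - <<'E'
from h import *
seams();w=eyes.capture('wrist');t=eyes.capture('top');s=eyes.capture('scene')
m=mouth();print(m,proj(t,m),proj(s,m),telemetry.sense()['force'],telemetry.sense()['joints'].round(2))
um,us=proj(t,m)[0],proj(s,m)[0]
def cr(p,c,h=60):
    x,y=int(np.clip(c[0],h,560-h)),int(np.clip(c[1],h,420-h));f=p['frame'][y-h:y+h,x-h:x+h,::-1];print('crop',x-h,y-h);return cv2.resize(f,(400,400),interpolation=cv2.INTER_CUBIC)
cv2.imwrite('pics/p1.png',np.hstack([cr(t,um),cr(s,us)]))
E
```

```text
dips [225, 296, 369] edges [(117, 44), (118, 47), (223, -21), (224, -36), (226, 32), (227, 24), (295, -26), (297, 26), (339, -50), (340, -36), (363, 19), (364, 22), (365, -49), (366, -55), (368, -79), (369, -61)]
[ 459.65138715 -259.3570796    95.3312802 ] [[405.07013234 276.43059643]] [[402.53679077 213.58018862]] [ 0.27928758 -0.21451553 -1.84496242] [-0.27  0.5   1.76 -0.72  0.98  0.37]
crop 345 216
crop 342 153
```

View pics/p1.png

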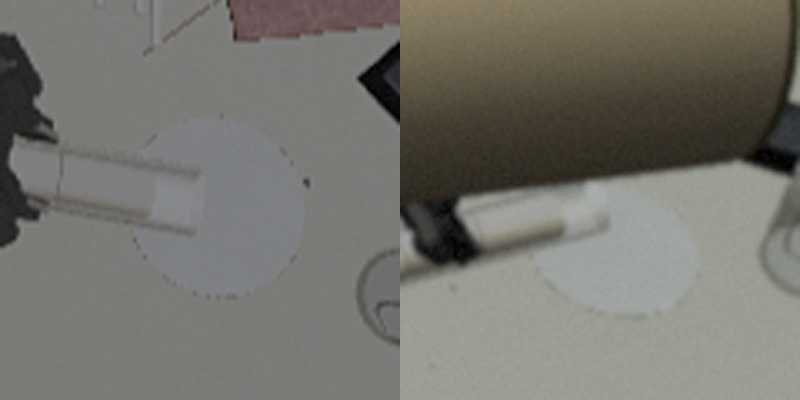

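```bash
sed -i 's/^DISH=.*/DISH=np.array([456,-297.]);D=ctrl.grip_depth/' h.py; python3 - <<'E'
from h import *
s=eyes.capture('scene');print(atz(s,527.1,228.6,22).round())
plan([pour(-8,56),pour(-14,50)])
E
```

```text
[ 336. -558.   22.]
0.066 0.032 0.135 0.002 0.454 0 | mm 18 deg 13
-- at [ 480.9 -171.3   56.6]
-0.016 -0 -0.029 -0.001 0.209 0 | mm 4 deg 6
-- at [ 480.8 -171.9   60.6]
```

Request:
drive_tool --series "0.01 0.004 0.02 0 0.06 0 0;0.02 0.008 0.04 0 0.12 0 0;0.03 0.015 0.06 0 0.2 0 0;0.04 0.02 0.09 0 0.28 0 0;0.05 0.026 0.11 0 0.36 0 0;0.06 0.03 0.125 0 0.42 0 0;0.066 0.032 0.135 0 0.454 0 0;0.066 0.032 0.135 0 0.454 0 0;0.066 0.032 0.135 0 0.454 0 0"

```text
time_s: 10.35
eef_pos: [480.9, -171.2, 56.7]
ee_rot: [0.112, 0.76, 0.625, -0.135]
force: [-0.5, 0.6, -2.4]
grip_width: 0.452
```

Request:
drive_tool --series "0 0 0 0 0.04 0 0;-0.005 0 -0.01 0 0.08 0 0;-0.01 0 -0.02 0 0.12 0 0;-0.014 0 -0.025 0 0.16 0 0;-0.016 0 -0.029 -0.001 0.209 0 0;-0.016 0 -0.029 -0.001 0.209 0 0;-0.016 0 -0.029 -0.001 0.209 0 0"

```text
time_s: 11.05
eef_pos: [480.6, -172.0, 60.7]
ee_rot: [0.079, 0.767, 0.63, -0.096]
force: [0.1, 1.0, -2.5]
grip_width: 0.45
```

```bash
python3 - <<'E'
from h import *
seams();print(mouth(),pitch(AL)[0],telemetry.sense()['wrist_torque'])
plan([pour(-16,50)]);plan([pour(-18,50)])
E
```

```text
dips [226, 369] edges [(117, 53), (118, 33), (225, -20), (368, -156), (369, -128)]
[ 462.35966766 -264.57503726   50.11635232] -13.944552401461857 [ 0.16534391 -0.03983769 -0.01727127]
-0.011 0.001 -0.025 0.002 0.072 0.001 | mm 3 deg 2
-- at [ 480.6 -172.4   63.8]
-0.022 0.001 -0.051 0.002 0.142 0.001 | mm 7 deg 4
-- at [ 480.5 -172.9   67.2]
```

Request:
drive_tool --series "-0.005 0 -0.012 0 0.035 0 0;-0.011 0.001 -0.025 0 0.072 0 0;-0.011 0.001 -0.025 0 0.072 0 0"

```text
time_s: 11.4
eef_pos: [480.9, -172.9, 64.3]
ee_rot: [0.068, 0.768, 0.631, -0.081]
force: [0.3, 1.3, -3.3]
grip_width: 0.451
```

```bash
python3 - <<'E'
from h import *
w=seams();print(w['frame'][105:372:4,277:287].mean((1,2)).astype(int).tolist(),pitch(AL)[0])
E
```

```text
dips [227, 297, 369] edges [(117, 53), (118, 29), (368, -165), (369, -137), (370, 21)]
[135, 136, 135, 150, 180, 179, 179, 180, 180, 180, 180, 181, 180, 181, 179, 181, 180, 180, 180, 180, 180, 180, 181, 180, 180, 180, 180, 180, 180, 181, 182, 180, 180, 179, 180, 179, 180, 180, 180, 181, 181, 180, 179, 180, 179, 180, 179, 179, 165, 179, 178, 179, 179, 178, 179, 179, 179, 177, 178, 187, 186, 185, 185, 186, 186, 185, 21] -16.007558225718096
```

Request:
drive_tool --series "-0.005 0 -0.012 0 0.035 0 0;-0.005 0 -0.012 0 0.035 0 0;-0.005 0 -0.012 0 0.035 0 0"

```text
time_s: 11.75
eef_pos: [480.6, -173.1, 65.6]
ee_rot: [0.062, 0.769, 0.632, -0.075]
force: [0.1, 0.2, -2.4]
grip_width: 0.456
```

```bash
python3 - <<'E'
from h import *
seams();print(pitch(AL)[0],mouth())
E
```

```text
dips [229, 369] edges [(117, 52), (118, 38), (368, -164), (369, -134), (370, 19)]
-17.00847361035713 [ 462.44345484 -265.0482578    50.04977539]
```

```bash
cat >> h.py <<'E'
def look(name=None):
    w=eyes.capture('wrist');t=eyes.capture('top');P,Rm=now();pt,a=pitch(AL);g=P-Rm[:,2]*(D+OFF)
    s=np.arange(130,262,3);n=np.cross([a[1],-a[0],0],a);n*=np.sign(n[2])
    uv=np.array([proj(t,g+a*(x-SG)+n*8)[0] for x in s]).astype(np.float32)
    pr=cv2.remap(cv2.GaussianBlur(t['frame'],(3,3),0).mean(2).astype(np.float32),uv[:,0].reshape(1,-1),uv[:,1].reshape(1,-1),1)[0]
    f=w['frame'][110:360,275:290].astype(float).mean((1,2));b=np.array([np.median(f[max(0,i-8):i+9]) for i in range(len(f))])
    i=np.argsort(f-b)[:5]
    print('t',telemetry.sense()['time_s'],'pitch',pt.round(1),'mouth',mouth().round(1),'top s130..:',pr.astype(int).tolist(),'wrist dips',[(int(k)+110,int((f-b)[k])) for k in i])
    if name:
        c=proj(t,mouth())[0].astype(int);A=cv2.resize(t['frame'][c[1]-50:c[1]+50,c[0]-50:c[0]+50,::-1],(400,400),interpolation=cv2.INTER_CUBIC)
        B=cv2.resize(w['frame'][:,145:415,::-1],(400,600));cv2.imwrite('pics/'+name,np.hstack([np.vstack([A,np.zeros((200,400,3),np.uint8)]),B]))
E
python3 - <<'E'
from h import *
look('l1.png')
E
```

```text
t 11.9 pitch -17.0 mouth [ 462.5 -265.    50. ] top s130..: [79, 79, 79, 80, 80, 80, 79, 80, 81, 81, 74, 54, 51, 83, 105, 107, 107, 107, 106, 106, 107, 107, 108, 95, 85, 111, 129, 131, 130, 127, 124, 124, 124, 125, 125, 125, 125, 125, 125, 126, 126, 125, 126, 126] wrist dips [(117, -19), (229, -14), (116, -8), (228, -7), (299, -7)]
```

View pics/l1.png

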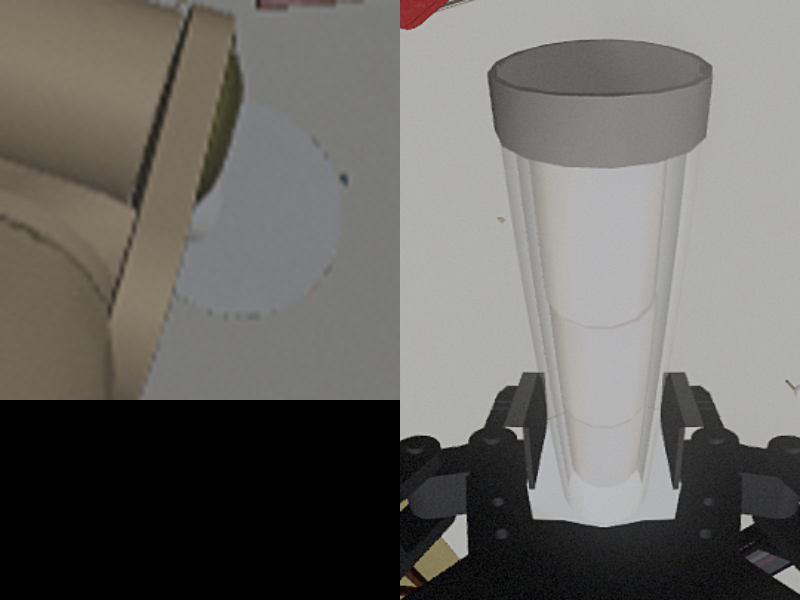

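Request:
drive_tool --series "0 0 0 0 0 0 0;0 0 0 0 0 0 0"

```text
time_s: 12.1
eef_pos: [480.6, -172.9, 65.5]
ee_rot: [0.062, 0.769, 0.632, -0.075]
force: [0.7, -0.8, -4.1]
grip_width: 0.447
```

```bash
python3 - <<'E'
from h import *
look()
E
```

```text
t 12.2 pitch -17.0 mouth [ 462.5 -264.9   50. ] top s130..: [78, 78, 79, 79, 80, 81, 81, 81, 81, 82, 76, 56, 53, 86, 106, 107, 107, 106, 107, 107, 107, 107, 106, 89, 82, 111, 129, 132, 130, 126, 124, 124, 125, 125, 125, 125, 125, 125, 125, 125, 125, 126, 126, 126] wrist dips [(117, -19), (229, -14), (299, -8), (230, -8), (298, -8)]
```

Request:
drive_tool --series "-0.003 0 -0.006 0 0.018 0 0;-0.005 0 -0.012 0 0.035 0 0;-0.005 0 -0.012 0 0.035 0 0;-0.005 0 -0.012 0 0.035 0 0"

```text
time_s: 12.6
eef_pos: [480.5, -173.3, 67.1]
ee_rot: [0.057, 0.77, 0.632, -0.068]
force: [-0.5, -0.6, -3.3]
grip_width: 0.455
```

```bash
python3 - <<'E'
from h import *
look()
E
```

```text
t 12.7 pitch -18.0 mouth [ 462.4 -264.9   49.9] top s130..: [77, 77, 78, 79, 79, 80, 80, 80, 80, 80, 81, 82, 79, 62, 46, 44, 63, 96, 108, 107, 107, 107, 107, 107, 107, 108, 104, 97, 107, 123, 125, 125, 125, 125, 125, 125, 126, 126, 126, 125, 125, 126, 126, 126] wrist dips [(117, -21), (231, -13), (300, -11), (232, -9), (116, -3)]
```

Request:
drive_tool --series "-0.003 0 -0.006 0 0.018 0 0;-0.005 0 -0.012 0 0.035 0 0;-0.005 0 -0.012 0 0.035 0 0"

```text
time_s: 13.0
eef_pos: [480.5, -173.8, 68.7]
ee_rot: [0.051, 0.77, 0.633, -0.061]
force: [0.0, -0.1, -3.2]
grip_width: 0.45
```

```bash
python3 - <<'E'
from h import *
look()
E
```

```text
t 13.1 pitch -19.0 mouth [ 462.4 -265.1   49.8] top s130..: [76, 77, 76, 77, 78, 78, 79, 79, 80, 80, 81, 81, 81, 81, 82, 80, 63, 46, 43, 48, 73, 103, 110, 109, 108, 108, 108, 108, 108, 108, 109, 113, 121, 125, 124, 124, 125, 125, 125, 125, 125, 125, 125, 126] wrist dips [(117, -24), (235, -10), (234, -8), (302, -7), (236, -3)]
```

Request:
drive_tool --series "0 0 0 0 0 0 0;0 0 0 0 0 0 0;0 0 0 0 0 0 0"

```text
time_s: 13.4
eef_pos: [480.4, -173.6, 68.6]
ee_rot: [0.051, 0.77, 0.633, -0.061]
force: [-0.1, -0.8, -3.4]
grip_width: 0.453
```

```bash
python3 - <<'E'
from h import *
look()
E
```

```text
t 13.5 pitch -19.0 mouth [ 462.4 -265.    49.8] top s130..: [76, 76, 77, 78, 79, 78, 79, 79, 80, 81, 81, 82, 82, 82, 82, 80, 62, 45, 42, 49, 77, 104, 109, 108, 108, 108, 108, 108, 108, 108, 108, 111, 121, 125, 125, 125, 125, 125, 125, 125, 125, 125, 125, 126] wrist dips [(263, -9), (264, -6), (317, -6), (262, -6), (318, -4)]
```

Request:
drive_tool --series "0 0 0 0 0 0 0;0 0 0 0 0 0 0;0 0 0 0 0 0 0"

```text
time_s: 13.8
eef_pos: [480.5, -173.6, 68.6]
ee_rot: [0.051, 0.77, 0.633, -0.061]
force: [0.4, 0.7, -2.5]
grip_width: 0.449
```

```bash
python3 - <<'E'
from h import *
look()
E
```

```text
t 13.9 pitch -19.0 mouth [ 462.5 -265.    49.8] top s130..: [76, 77, 77, 78, 78, 79, 79, 80, 80, 81, 81, 81, 81, 82, 83, 81, 62, 45, 42, 48, 76, 103, 109, 108, 109, 108, 108, 108, 108, 108, 107, 104, 108, 111, 112, 112, 111, 110, 110, 114, 121, 125, 126, 125] wrist dips [(311, -5), (310, -4), (205, -4), (118, -3), (206, -2)]
```

```bash
python3 - <<'E'
from h import *
plan([pour(-10,50)]);plan([pour(-2,51)]);plan([pour(5,52)])
E
```

```text
0.037 -0.001 0.118 0.003 -0.315 -0 | mm 15 deg 9
-- at [ 480.8 -171.5   53.9]
0.051 -0.001 0.219 0.002 -0.594 -0.001 | mm 27 deg 17
-- at [ 480.8 -171.8   41.7]
0.049 -0.001 0.308 0.002 -0.838 -0.001 | mm 37 deg 24
-- at [ 480.4 -173.7   31.2]
```

Request:
drive_tool --series "0.037 -0.001 0.118 0 -0.3 0 0;0.051 -0.001 0.215 0 -0.594 0 0;0.049 -0.001 0.3 0 -0.838 0 0;0.049 -0.001 0.3 0 -0.838 0 0"

```text
time_s: 14.3
eef_pos: [479.6, -171.3, 29.7]
ee_rot: [0.181, 0.739, 0.61, -0.222]
force: [-0.4, 0.2, -3.0]
grip_width: 0.451
```

```bash
python3 - <<'E'
from h import *
look('l2.png')
s=eyes.capture('scene');u=proj(s,mouth())[0].astype(int);B=cv2.imread('pics/l2.png');c=s['frame'][u[1]-25:u[1]+25,u[0]-50:u[0]+50,::-1];B[400:600,:400]=cv2.resize(c,(400,200),interpolation=cv2.INTER_CUBIC);cv2.imwrite('pics/l2.png',B)
E
```

```text
t 14.4 pitch 4.8 mouth [ 462.8 -264.2   52.6] top s130..: [127, 125, 121, 124, 127, 127, 127, 127, 127, 127, 128, 127, 128, 128, 127, 127, 128, 127, 127, 127, 123, 117, 116, 117, 118, 118, 109, 104, 111, 114, 114, 115, 115, 115, 115, 114, 114, 113, 113, 115, 122, 127, 128, 127] wrist dips [(311, -30), (359, -20), (358, -13), (357, -4), (121, -3)]
```

View pics/l2.png

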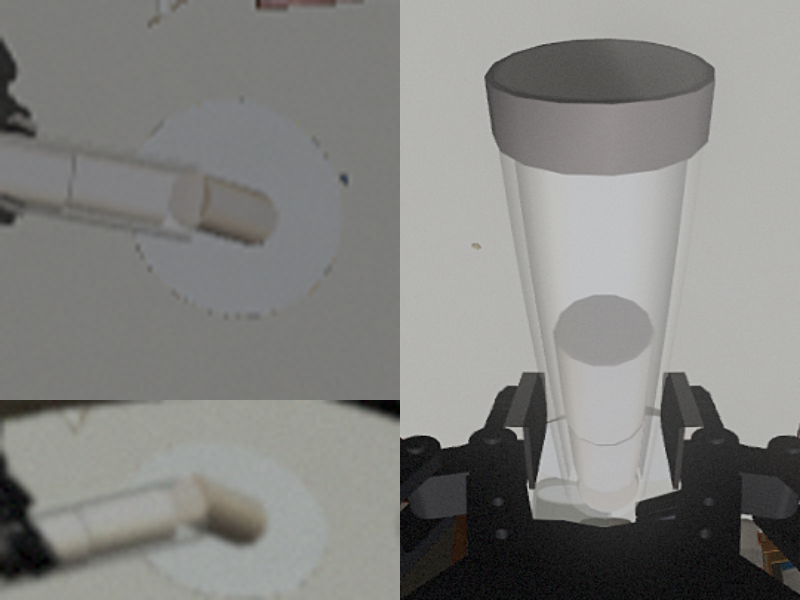

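```bash
python3 - <<'E'
from h import *
plan([pour(5,54,back=85)])
E
```

```text
0.362 -0.005 -0.241 0.003 -0.005 -0.003 | mm 52 deg 0
-- at [ 490.4 -122.5   33.3]
```

Request:
drive_tool --series "0.014 0 -0.01 0 0 0 0;0.045 0 -0.03 0 0 0 0;0.09 -0.001 -0.06 0 0 0 0;0.14 -0.002 -0.094 0 0 0 0;0.19 -0.003 -0.127 0 0 0 0;0.24 -0.003 -0.16 0 0 0 0;0.285 -0.004 -0.19 0 0 0 0;0.325 -0.005 -0.216 0 0 0 0;0.35 -0.005 -0.233 0 0 0 0;0.362 -0.005 -0.241 0 0 0 0;0.362 -0.005 -0.241 0 0 0 0"

```text
time_s: 15.55
eef_pos: [490.5, -122.4, 33.2]
ee_rot: [0.181, 0.741, 0.608, -0.219]
force: [-0.3, 0.5, -2.5]
grip_width: 0.45
```

```bash
python3 - <<'E'
from h import *
look()
t=eyes.capture('top');s=eyes.capture('scene')
def cr(p,z,h,w):
    c=proj(p,[456,-285,z])[0].astype(int);return cv2.resize(p['frame'][c[1]-h:c[1]+h,c[0]-h:c[0]+h,::-1],(400,400),interpolation=cv2.INTER_CUBIC)
cv2.imwrite('pics/l3.png',np.hstack([cr(t,20,50,0),cr(s,20,50,0)]))
for n in('core_outer','tube','dish'):print(n,[(np.round(q['rect']).tolist(),round(q['confidence'],2)) for q in nets.spot_in(n,t)[:2]])
E
```

```text
t 15.65 pitch 4.9 mouth [ 472.3 -213.7   53.8] top s130..: [127, 126, 122, 123, 126, 126, 127, 127, 127, 127, 127, 127, 127, 127, 127, 127, 127, 127, 127, 127, 127, 131, 135, 135, 134, 131, 127, 123, 122, 122, 125, 126, 112, 75, 62, 65, 68, 92, 113, 115, 115, 115, 115, 115] wrist dips [(312, -19), (359, -15), (311, -12), (358, -12), (345, -10)]
core_outer [([388.0, 270.0, 416.0, 288.0], 0.87)]
tube [([323.0, 251.0, 380.0, 282.0], 0.74)]
dish []
```

View pics/l3.png

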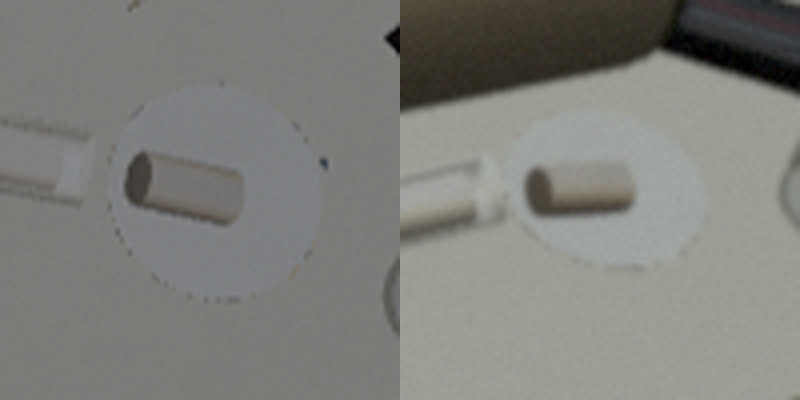

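```bash
cat >> h.py <<'E'
def tp(mouth,pitch,heading=HS,al=None):
    al=AL if al is None else al;u=np.array([np.cos(heading),np.sin(heading)])
    a=np.r_[u*np.cos(pitch),np.sin(pitch)];G=frame(heading,pitch+al)
    return np.array(mouth)-(210-SG)*a+G[:,2]*(D+OFF),G
MS=stpts(Q,M0)[0];NS=np.array([-np.cos(HS)*np.sin(PS),-np.sin(HS)*np.sin(PS),np.cos(PS)]);AS=(M0-F0)@R.from_euler('z',-Q[2]).as_matrix()/np.linalg.norm(M0-F0)
E
python3 - <<'E'
from h import *
print(AS,NS,AS@NS,MS)
plan([tp([472,-190,180],np.radians(20)),tp([472,-150,240],PS),tp(MS+80*NS+[0,0,20],PS)])
E
```

```text
[-0.15891316 -0.80458364  0.5721816 ] [0.11086965 0.56133742 0.82012695] 5.551115123125783e-17 [473.72361106 134.89199576 182.        ]
-0.365 -0.04 -0.783 0.003 -0.529 -0.004 | mm 104 deg 15
-- at [ 488.3 -107.4  135.9]
-0.108 -0.065 -0.377 -0 -0.52 0 | mm 48 deg 15
-- at [485.5 -81.3 175.7]
0.405 -0.176 -1 -0 0 0 | mm 131 deg 0
0.405 -0.177 -1 -0 0 0 | mm 131 deg 0
0.212 -0.092 -0.524 -0 0 0.001 | mm 69 deg 0
-- at [496.2 248.5 203.3]
```

Request:
drive_tool --series "-0.02 -0.002 -0.04 0 -0.02 0 0;-0.06 -0.006 -0.12 0 -0.06 0 0;-0.11 -0.01 -0.24 0 -0.13 0 0;-0.17 -0.02 -0.37 0 -0.22 0 0;-0.23 -0.025 -0.5 0 -0.31 0 0;-0.29 -0.03 -0.62 0 -0.4 0 0;-0.335 -0.036 -0.72 0 -0.48 0 0;-0.365 -0.04 -0.783 0.003 -0.529 -0.004 0;-0.365 -0.04 -0.783 0.003 -0.529 -0.004 0;-0.365 -0.04 -0.783 0.003 -0.529 -0.004 0;-0.365 -0.04 -0.783 0.003 -0.529 -0.004 0"

```text
time_s: 17.0
eef_pos: [488.1, -107.6, 135.6]
ee_rot: [0.259, 0.705, 0.58, -0.316]
force: [0.0, 0.0, -2.4]
grip_width: 0.451
```

Request:
drive_tool --series "-0.01 -0.006 -0.03 0 -0.05 0 0;-0.03 -0.015 -0.1 0 -0.13 0 0;-0.05 -0.03 -0.17 0 -0.24 0 0;-0.07 -0.045 -0.25 0 -0.35 0 0;-0.095 -0.055 -0.32 0 -0.45 0 0;-0.108 -0.065 -0.377 0 -0.52 0 0;-0.108 -0.065 -0.377 0 -0.52 0 0;-0.108 -0.065 -0.377 0 -0.52 0 0"

```text
time_s: 17.8
eef_pos: [485.4, -81.5, 175.1]
ee_rot: [0.332, 0.658, 0.541, -0.404]
force: [0.3, 0.4, -2.8]
grip_width: 0.454
```

```bash
python3 - <<'E'
from h import *
w=seams();save(w,'w6.png');s=telemetry.sense();print(s['joints'].round(2),s['time_s'],pitch(AL)[0],mouth(),s['wrist_torque'],s['force'])
plan([tp(MS+80*NS+[0,0,20],PS)])
E
```

```text
dips [219, 366, 369] edges [(116, 53), (117, 67), (218, -42), (220, 30), (221, 22), (293, -27), (317, -20), (318, -53), (319, -30), (365, -35), (366, -20), (368, -88), (369, -85)]
[ 0.08  0.59  1.6  -1.03  1.5   0.67] 17.85 34.86407912289968 [ 471.75187746 -150.49884495  239.44838825] [ 0.73686663 -0.12665487 -0.02010273] [-0.39136941  0.35855515 -2.83064868]
0.404 -0.177 -1 -0.001 -0.001 0 | mm 131 deg 0
0.404 -0.176 -1 -0.001 -0 0.001 | mm 131 deg 0
0.214 -0.093 -0.529 0 -0 -0 | mm 69 deg 0
-- at [496.1 248.6 203.3]
```

```bash
python3 - <<'E'
from h import *
w=eyes.capture('wrist')
for off in (-7,-4.4,-2,0):
    g=lambda q:tubepix(w,[63.5,118.5],q[0],q[1],off)[:,1]-[219,293]
    r=least_squares(g,[.4,103]);print(off,np.degrees(r.x[0]),r.x[1],r.fun.round(2),tubepix(w,[8],r.x[0],r.x[1],off,13)[0],tubepix(w,[0],r.x[0],r.x[1],off,-22)[0],tubepix(w,[0,210],r.x[0],r.x[1],off,22))
t=eyes.capture('top');s=eyes.capture('scene')
for n,p in(('t',t),('s',s)):
    m=mouth();print(n,proj(p,m)[0],[(np.round(q['rect']).tolist(),round(q['confidence'],2)) for q in nets.spot_in('tube',p)[:2]])
f=w['frame'][20:125,270:294].mean((1,2));print([(i+20,int(f[i+1]-f[i-1])) for i in range(1,104) if abs(f[i+1]-f[i-1])>14])
def cr(p,h=40):
    c=proj(p,mouth())[0].astype(int)-[20 if p is t else 10,0];print(c-h);return cv2.resize(p['frame'][c[1]-h:c[1]+h,c[0]-h:c[0]+h,::-1],(400,400),interpolation=cv2.INTER_CUBIC)
I=np.hstack([cr(t),cr(s)])
cv2.imwrite('pics/l4.png',I)
E
```

```text
-7 27.90078910001437 115.2538308165113 [0. 0.] [282.03058523  77.14238907] [282.04104607  21.61985401] [[281.99113976  60.341762  ]
 [282.28615395 364.02804535]]
-4.4 29.356594570545653 118.33743308275983 [-0.  0.] [282.01165253  70.36285122] [282.02543992  11.44133577] [[281.96624117  52.35256817]
 [282.28465672 362.46780013]]
-2 30.7626807026069 121.45723532449469 [-0.  0.] [281.99026656  62.78617499] [282.00845684   0.52075148] [[281.93744919  43.21704876]
 [282.28312321 360.91565275]]
0 31.99332784634643 124.30974178760347 [0. 0.] [281.96842346  55.12460646] [281.99178916 -10.05166275] [[281.90729898  33.7536661 ]
 [282.28170606 359.51765418]]
t [368.94142294 264.12353017] [([287.0, 245.0, 372.0, 273.0], 0.9)]
s [369.44289361 181.00986168] []
[(26, -34), (27, -118), (28, -57), (29, 20), (64, -23), (65, -24), (66, 42), (67, 80), (68, 32), (116, 57), (117, 63)]
[308 224]
[319 141]
```

```bash
python3 - <<'E'
from h import *
w=eyes.capture('wrist')
px=lambda s,up,al,sg,off:tubepix(w,[s],al,sg,off,up)[0,1]
def res(q):
    al,sg,off,sg2=q
    return np.array([px(0,22,0,sg,off)-57,px(63.5,13,0,sg,off)-202.5,px(118.5,13,0,sg,off)-308.6,px(0,22,al,sg2,off)-66,px(0,-22,al,sg2,off)-27.5,px(63.5,13,al,sg2,off)-219,px(118.5,13,al,sg2,off)-293])
r=least_squares(res,[.45,103,-4,103],loss='soft_l1',x_scale=[.1,10,10,10]);print(np.degrees(r.x[0]),r.x[1:],res(r.x).round(1))
r=least_squares(lambda q:res([q[0],q[1],q[2],q[1]]),[.45,103,-4],loss='soft_l1',x_scale=[.1,10,10]);print(np.degrees(r.x[0]),r.x[1:],r.fun.round(1))
P,Rm=now();g=P-Rm[:,2]*(D+r.x[2]);pt,a=pitch(r.x[0]);print(pt,'mouth',g+a*(210-r.x[1]),'foot',g-a*r.x[1],'old',mouth())
E
```

```text
27.257494901317752 [101.19828568  -8.88867784 113.21639655] [-0.4  2.4 -1.1 -0.2  0.1  0.3 -0.2]
14.81787691916092 [102.67568615  -7.97800354] [-4.3 -0.2 -2.4  0.2 27.   0.2 12.7]
48.262372824461366 mouth [ 473.31658563 -142.40150642  260.3813561 ] foot [500.41427336  -5.25150582 103.67911407] old [ 471.7042718  -150.45874575  239.67392477]
```

View pics/l4.png

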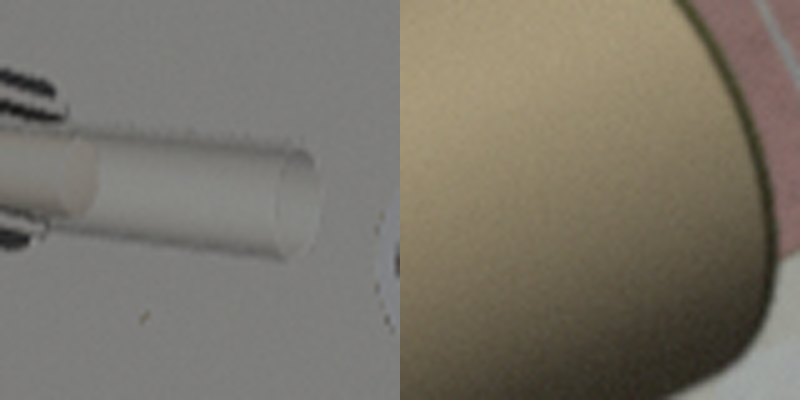

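```bash
sed -i 's/^AL=.*/AL=np.radians(27.3);SG=112;OFF=-2/' h.py; python3 - <<'E'
from h import *
t=eyes.capture('top');print(proj(t,mouth()),'obs 367.0 264.5',pitch(AL)[0])
plan([tp(MS+60*NS+5*AS+[0,0,20],PS)])
E
```

```text
[[365.91053377 263.45128715]] obs 367.0 264.5 35.78478047164754
0.449 -0.192 -1 -0.001 0.013 0 | mm 134 deg 0
0.456 -0.191 -1 -0.001 0.013 0 | mm 134 deg 0
0.151 -0.062 -0.324 0 0.005 0.001 | mm 44 deg 0
-- at [492.3 228.9 190.1]
```

```bash
python3 - <<'E'
from h import *
hov=MS+60*NS+5*AS
plan([tp([mouth()[0],mouth()[1],340],PS),tp([hov[0],hov[1],340],PS),tp(hov,PS)])
E
```

```text
-0.744 -0.001 -0.387 -0.002 0.031 0.001 | mm 101 deg 1
-- at [485.5 -80.7 276.1]
0.527 -0.198 -1 0 -0 -0 | mm 138 deg 0
0.527 -0.197 -1 0 -0 -0 | mm 138 deg 0
0.131 -0.049 -0.249 0 -0 -0 | mm 34 deg 0
-- at [492.3 228.9 276.2]
0.781 -0 0.412 0 -0 -0 | mm 106 deg 0
-- at [492.3 228.9 170.2]
```

Request:
drive_tool --series "-0.05 0 -0.03 0 0 0 0;-0.2 0 -0.1 0 0.01 0 0;-0.36 0 -0.19 0 0.015 0 0;-0.52 0 -0.27 0 0.02 0 0;-0.65 0 -0.34 0 0.03 0 0;-0.744 -0.001 -0.387 -0.002 0.031 0.001 0;-0.744 -0.001 -0.387 -0.002 0.031 0.001 0"

```text
time_s: 18.9
eef_pos: [485.7, -80.6, 277.7]
ee_rot: [0.329, 0.662, 0.543, -0.398]
force: [0.3, 0.8, -2.7]
grip_width: 0.452
```

Request:
drive_tool --series "0.04 -0.015 -0.08 0 0 0 0;0.13 -0.05 -0.25 0 0 0 0;0.26 -0.1 -0.5 0 0 0 0;0.4 -0.15 -0.75 0 0 0 0;0.527 -0.198 -1 0 0 0 0"

```text
time_s: 19.4
eef_pos: [488.2, 59.0, 276.6]
ee_rot: [0.328, 0.662, 0.543, -0.399]
force: [1.1, -0.6, -1.7]
grip_width: 0.452
```

Request:
drive_tool --series "0.13 -0.05 -0.25 0 0 0 0;0.26 -0.1 -0.5 0 0 0 0;0.38 -0.14 -0.72 0 0 0 0;0.47 -0.176 -0.9 0 0 0 0;0.527 -0.197 -1 0 0 0 0;0.527 -0.197 -1 0 0 0 0"

```text
time_s: 20.0
eef_pos: [490.9, 198.6, 274.9]
ee_rot: [0.329, 0.66, 0.544, -0.399]
force: [-1.1, -1.5, -2.7]
grip_width: 0.456
```

```bash
python3 - <<'E'
from h import *
hov=MS+60*NS+5*AS;s=telemetry.sense();print(s['joints'].round(2),mouth(),pitch(AL)[0],s['wrist_torque']);seams()
plan([tp([hov[0],hov[1],340],PS),tp(hov,PS)])
E
```

```text
[ 0.52  0.76  1.01 -0.87  2.06  0.56] [478.39155321 134.35524128 338.90783923] 35.00260730619392 [ 0.698357   -0.13510984 -0.0037561 ]
dips [219, 366, 369] edges [(116, 63), (117, 64), (217, -18), (218, -43), (220, 33), (221, 20), (293, -28), (318, -51), (319, -34), (365, -35), (368, -90), (369, -83)]
0.114 -0.04 -0.233 0.003 0.003 0.002 | mm 31 deg 0
-- at [492.3 228.9 276.2]
0.781 0 0.412 -0 0 0 | mm 106 deg 0
-- at [492.3 228.9 170.2]
```

Request:
drive_tool --series "0.05 -0.02 -0.12 0 0 0 0;0.114 -0.04 -0.233 0.003 0.003 0.002 0;0.2 -0.04 -0.187 0.003 0.003 0.002 0;0.4 -0.04 -0.08 0.003 0.003 0.002 0;0.6 -0.04 0.02 0.003 0.003 0.002 0;0.8 -0.04 0.13 0.003 0.003 0.002 0;0.895 -0.04 0.179 0.003 0.003 0.002 0;0.895 -0.04 0.179 0.003 0.003 0.002 0;0.895 -0.04 0.179 0.003 0.003 0.002 0"

```text
time_s: 20.95
eef_pos: [492.5, 228.4, 171.1]
ee_rot: [0.328, 0.662, 0.543, -0.399]
force: [-0.8, -0.9, -2.6]
grip_width: 0.452
```

```bash
python3 - <<'E'
from h import *
print(mouth()-(MS+60*NS+5*AS),pitch(AL)[0],telemetry.sense()['force'])
t=eyes.capture('top');s=eyes.capture('scene')
m=mouth();P,Rm=now();pt,a=pitch(AL);f=m-210*a
# check tube by colour: print predicted mouth/foot pixels and nets
for n,p in(('t',t),('s',s)):
    print(n,proj(p,[m,f]).round(1).tolist(),[(np.round(q['rect'],1).tolist(),round(q['confidence'],2)) for q in nets.spot_in('tube',p)[:2]])
    th=np.linspace(0,2*np.pi,60);e1=np.cross(a,[0,0,1]);e1/=np.linalg.norm(e1);e2=np.cross(a,e1)
    pts=np.vstack([proj(p,c+22*np.outer(np.cos(th),e1)+22*np.outer(np.sin(th),e2)) for c in(m,f)])
    print('pred rect',pts.min(0).round(1),pts.max(0).round(1))
plan([tp(MS+12*NS+4*AS,PS),tp(MS,PS)])
E
```

```text
[ 0.08167847 -0.45135091  0.9217222 ] 34.891044272681036 [-0.81828931 -0.9268222  -2.60831836]
t [[194.7, 259.2], [126.5, 249.0]] [([121.0, 238.0, 206.2, 270.2], 0.6), ([392.8, 269.7, 415.2, 289.7], 0.33)]
pred rect [117.2 238.6] [203.6 271.3]
s [[225.1, 230.4], [145.2, 283.2]] []
pred rect [137.  220.4] [232.5 293. ]
0.199 -0.002 0.355 0.001 -0.002 -0.003 | mm 49 deg 0
-- at [487.1 202.8 130.2]
0.075 0 0.074 0 -0 0 | mm 13 deg 0
-- at [486.4 199.3 118.1]
```

Request:
drive_tool --series "0.03 0 0.05 0 0 0 0;0.08 0 0.14 0 0 0 0;0.13 0 0.23 0 0 0 0;0.17 -0.001 0.3 0 0 0 0;0.199 -0.002 0.355 0 -0.002 -0.003 0;0.199 -0.002 0.355 0 -0.002 -0.003 0;0.199 -0.002 0.355 0 -0.002 -0.003 0"

```text
time_s: 21.85
eef_pos: [487.2, 202.9, 130.4]
ee_rot: [0.328, 0.661, 0.544, -0.399]
force: [0.9, -0.0, -2.5]
grip_width: 0.453
```

```bash
python3 - <<'E'
from h import *
s=telemetry.sense();print(((mouth()-MS)@NS,(mouth()-MS)@AS),pitch(AL)[0],s['force'],s['wrist_torque'])
w=eyes.capture('wrist');u=fproj(w,stpts(Q,[[-28,88,62],[0,88,62]]));print(u)
t=eyes.capture('top');sc=eyes.capture('scene')
f=w['frame'][0:130,270:294].mean((1,2));print([(i,int(f[i+1]-f[i-1])) for i in range(1,128) if abs(f[i+1]-f[i-1])>14])
plan([tp(MS+6*NS+4*AS,PS)]);plan([tp(MS+4*AS,PS)]);cv2.imwrite('pics/x.png',sc['frame'])
print([(np.round(q['rect'],1).tolist(),round(q['confidence'],2)) for q in nets.spot_in('tube',sc)[:2]+nets.spot_in('tube',t)[:1]])
E
```

```text
(np.float64(12.161471328425515), np.float64(3.948159846635294)) 34.896109178863306 [ 0.94102764 -0.04256386 -2.5149981 ] [ 0.71508902 -0.16986778 -0.01499216]
[[194.06357433  26.10848356]
 [281.76429299  21.659489  ]]
[(22, -16), (26, -31), (27, -88), (28, -30), (29, 19), (63, -25), (64, -15), (66, 53), (67, 82), (68, 27), (116, 61), (117, 59)]
0.024 -0.001 0.048 0.002 -0.001 -0.001 | mm 6 deg 0
-- at [486.5 199.5 125.3]
0.047 -0.001 0.093 0.002 -0.001 -0.001 | mm 13 deg 0
-- at [485.8 196.  120.4]
[([141.6, 245.9, 221.9, 275.1], 0.6)]
```

Request:
drive_tool --series "0.012 0 0.024 0 0 0 0;0.024 -0.001 0.048 0 0 0 0;0.024 -0.001 0.048 0 0 0 0"

```text
time_s: 22.4
eef_pos: [486.2, 199.1, 124.8]
ee_rot: [0.328, 0.661, 0.544, -0.399]
force: [0.2, 0.5, -3.4]
grip_width: 0.457
```

Request:
drive_tool --series "0.006 0 0.012 0 0 0 0;0.012 0 0.023 0 0 0 0;0.012 0 0.023 0 0 0 0"

```text
time_s: 22.7
eef_pos: [486.9, 197.9, 123.6]
ee_rot: [0.329, 0.662, 0.544, -0.397]
force: [4.2, 5.4, 5.3]
grip_width: 0.455
```

```bash
python3 - <<'E'
from h import *
s=telemetry.sense();P,Rm=now();w=eyes.capture('wrist')
print(((mouth()-MS)@NS,(mouth()-MS)@AS,(mouth()-MS)@[np.cos(Q[2]),np.sin(Q[2]),0]),pitch(AL)[0])
F=np.array(s['force'])+[0,0,2.6];T=np.array(s['wrist_torque'])-[.71,-.16,-.01]
e=np.array([np.cos(Q[2]),np.sin(Q[2]),0]);print('F along e,AS,NS',F@e,F@AS,F@NS,'T',T@e,T@AS,T@NS,'tool',Rm.T@T)
E
```

```text
(np.float64(3.6435858236755627), np.float64(4.216646116964749), np.float64(0.5330589030439123)) 34.8281801192409
F along e,AS,NS 3.0927287903167135 -0.43839477331360843 9.995184137666302 T -0.41488199580281315 0.43210911924705875 0.08010744380456486 tool [-0.42198833 -0.41419003  0.12504012]
```

Request:
drive_tool --series "0 0 0 0 0 0 0;0.006 0.002 0.012 0 -0.02 0 0;0.012 0.004 0.023 0 -0.035 0 0;0.012 0.004 0.023 0 -0.035 0 0" --newtons 30

```text
time_s: 23.15
eef_pos: [487.1, 197.4, 123.9]
ee_rot: [0.336, 0.659, 0.54, -0.402]
force: [-0.4, 14.6, 15.8]
grip_width: 0.451
```

```bash
cat >> h.py <<'E'
def st():
    s=telemetry.sense();P,Rm=now();e=np.array([np.cos(Q[2]),np.sin(Q[2]),0])
    print('off e,AS,NS',((mouth()-MS)@e).round(1),((mouth()-MS)@AS).round(1),((mouth()-MS)@NS).round(1),pitch(AL)[0].round(1))
    F=np.array(s['force'])+[0,0,2.6];T=np.array(s['wrist_torque'])-[.71,-.16,-.01];print('F e,AS,NS',(F@e).round(1),(F@AS).round(1),(F@NS).round(1),'T',(T@e).round(2),(T@AS).round(2),s['grip_width'].round(3),s['time_s'])
    w=seams();f=w['frame'][0:130,270:294].mean((1,2));print([(i,int(f[i+1]-f[i-1])) for i in range(1,128) if abs(f[i+1]-f[i-1])>25])
E
python3 - <<'E'
from h import *
st()
E
```

```text
off e,AS,NS 0.6 4.5 5.2 35.9Traceback (most recent call last):
  File "<stdin>", line 2, in <module>
  File "h.py", line 101, in st
    F=np.array(s['force'])+[0,0,2.6];T=np.array(s['wrist_torque'])-[.71,-.16,-.01];print('F e,AS,NS',(F@e).round(1),(F@AS).round(1),(F@NS).round(1),'T',(T@e).round(2),(T@AS).round(2),s['grip_width'].round(3),s['time_s'])
                                                                                                                                                                                       ^^^^^^^^^^^^^^^^^^^^^
AttributeError: 'float' object has no attribute 'round'
```

```bash
sed -i "s/s\['grip_width'\].round(3)/round(s['grip_width'],3)/" h.py; python3 - <<'E'
from h import *
st()
E
```

```text
off e,AS,NS 0.6 4.5 5.2 35.9
F e,AS,NS -3.2 -1.1 23.2 T -1.46 -0.74 0.451 23.15
dips [221, 369] edges [(119, 32), (120, 62), (121, 26), (219, -36), (220, -45), (221, 27), (222, 36), (292, -19), (293, -25), (316, -45), (317, -40), (363, -30), (364, -28), (368, -92), (369, -83)]
[(29, -83), (30, -53), (66, -26), (69, 49), (70, 79), (71, 30), (119, 34), (120, 60)]
```

Request:
drive_tool --series "0 0 -0.01 0 0.035 0 0;0 0 -0.01 0 0.07 0 0;0 0 -0.01 0 0.07 0 0"

```text
time_s: 23.5
eef_pos: [487.2, 198.1, 124.4]
ee_rot: [0.326, 0.666, 0.546, -0.39]
force: [0.3, -0.6, -2.6]
grip_width: 0.453
```

```bash
python3 - <<'E'
from h import *
st()
E
```

```text
off e,AS,NS 0.6 4.6 2.8 33.8
F e,AS,NS 0.4 0.4 -0.3 T -0.07 -0.04 0.453 23.5
dips [219, 367, 369] edges [(115, 63), (116, 40), (217, -37), (218, -43), (219, 27), (220, 37), (293, -27), (318, -25), (319, -55), (320, -23), (366, -30), (368, -89), (369, -85)]
[(27, -91), (28, -39), (65, 74), (66, 75), (115, 63), (116, 32)]
```

Request:
drive_tool --series "0.006 0 0.012 0 0 0 0;0.012 0 0.024 0 0 0 0;0.012 0 0.024 0 0 0 0"

```text
time_s: 23.85
eef_pos: [487.1, 197.4, 123.3]
ee_rot: [0.327, 0.666, 0.545, -0.39]
force: [-0.0, 13.9, 10.2]
grip_width: 0.459
```

```bash
python3 - <<'E'
from h import *
st()
E
```

```text
off e,AS,NS 0.5 4.6 1.5 33.8
F e,AS,NS -2.7 -3.9 18.3 T -0.8 -0.54 0.459 23.85
dips [218, 369] edges [(112, 57), (113, 41), (216, -38), (217, -41), (218, 28), (219, 37), (293, -26), (294, -18), (321, -56), (322, -34), (368, -126), (369, -102)]
[(27, -93), (28, -70), (29, 28), (62, 45), (63, 79), (64, 31), (112, 58), (113, 37)]
```

```bash
cat >> h.py <<'E'
def fit(far,near,seam,mid):
    w=eyes.capture('wrist');px=lambda s,up,q:tubepix(w,[s],q[0],q[1],q[2],up)[0,1]
    r=least_squares(lambda q:np.array([px(0,22,q)-near,px(0,-22,q)-far,px(63.5,13,q)-seam,px(118.5,13,q)-mid]),[.45,110,-8],x_scale=[.1,10,10])
    al,sg,off=r.x;off+=6.9;sg-=1.2;P,Rm=now();pt,a=pitch(al);g=P-Rm[:,2]*(D+off);M=g+a*(210-sg);Fo=g-a*sg;FS=MS-210*AS
    print('al %.1f sg %.1f off %.1f pitch %.1f'%(np.degrees(al),sg,off,pt),r.fun.round(1),'mouth AS,NS',((M-MS)@AS).round(1),((M-MS)@NS).round(1),'foot AS,NS',((Fo-FS)@AS).round(1),((Fo-FS)@NS).round(1))
E
python3 - <<'E'
from h import *
fit(27.7,63,218,293.3)
E
```

```text
al 26.4 sg 111.8 off -1.7 pitch 34.7 [-0.1  0.1  0.1 -0.1] mouth AS,NS 4.6 3.3 foot AS,NS 4.6 4.0
```

Request:
drive_tool --series "-0.003 0 -0.006 0 0 0 0;0.012 0 -0.013 0 0 0 0;0.027 0 -0.021 0 0 0 0;0.027 0 -0.021 0 0 0 0"

```text
time_s: 24.35
eef_pos: [487.7, 201.0, 121.1]
ee_rot: [0.326, 0.666, 0.545, -0.39]
force: [-1.3, 0.7, -1.9]
grip_width: 0.452
```

```bash
python3 - <<'E'
from h import *
st()
E
```

```text
off e,AS,NS 0.4 0.3 1.9 33.8
F e,AS,NS -1.4 0.0 0.8 T -0.09 -0.22 0.452 24.35
dips [218, 369] edges [(112, 48), (113, 59), (216, -37), (217, -42), (218, 28), (219, 36), (293, -30), (320, -41), (321, -54), (367, -26), (368, -121), (369, -81)]
[(39, -84), (40, -71), (61, -30), (63, 76), (64, 53), (112, 50), (113, 54)]
```

Request:
drive_tool --series "0.008 0 -0.004 0 0 0 0;0.015 0 -0.007 0 0 0 0;0.015 0 -0.007 0 0 0 0"

```text
time_s: 24.7
eef_pos: [488.0, 202.6, 119.9]
ee_rot: [0.326, 0.666, 0.545, -0.39]
force: [-0.8, 0.8, -0.8]
grip_width: 0.459
```

```bash
python3 - <<'E'
from h import *
st()
E
```

```text
off e,AS,NS 0.4 -1.7 1.8 33.8
F e,AS,NS -0.9 0.5 1.9 T -0.2 -0.13 0.459 24.7
dips [218, 369] edges [(112, 52), (113, 51), (216, -38), (217, -37), (218, 28), (219, 34), (293, -29), (320, -35), (321, -57), (367, -19), (368, -122), (369, -88)]
[(45, -36), (46, -91), (47, -44), (62, 31), (63, 78), (64, 44), (112, 54), (113, 46)]
```

Request:
drive_tool --series "0.008 0 -0.004 0 0 0 0;0.016 0 -0.008 0 0 0 0;0.022 0 -0.011 0 0 0 0;0.022 0 -0.011 0 0 0 0"

```text
time_s: 25.15
eef_pos: [488.1, 203.2, 120.1]
ee_rot: [0.327, 0.666, 0.543, -0.392]
force: [-5.8, -15.0, 8.7]
grip_width: 0.455
```

```bash
python3 - <<'E'
from h import *
st()
E
```

```text
off e,AS,NS 0.2 -2.1 2.9 34.2
F e,AS,NS -2.8 19.5 0.2 T -2.96 -0.4 0.455 25.15
dips [218, 369] edges [(113, 54), (114, 58), (216, -23), (217, -43), (219, 33), (293, -27), (294, -18), (320, -44), (321, -52), (367, -26), (368, -117), (369, -81)]
[(47, -79), (48, -91), (62, -29), (63, 30), (64, 77), (65, 41), (113, 55), (114, 50)]
```

Request:
drive_tool --series "0.008 0 -0.004 0 0 0 0;0.016 0 0.008 0 0 0 0;0.02 0 0.016 0 0 0 0;0.02 0 0.016 0 0 0 0" --newtons 20

```text
time_s: 25.6
eef_pos: [488.1, 202.7, 119.7]
ee_rot: [0.329, 0.666, 0.542, -0.393]
force: [-1.2, 1.6, 14.2]
grip_width: 0.45
```

```bash
python3 - <<'E'
from h import *
st()
E
```

```text
off e,AS,NS 0.0 -2.0 2.4 34.3
F e,AS,NS -1.4 8.5 14.5 T -2.25 -0.65 0.45 25.6
dips [218, 369] edges [(114, 60), (115, 45), (217, -40), (218, -26), (219, 30), (220, 28), (293, -27), (319, -25), (320, -57), (321, -23), (367, -24), (368, -106), (369, -84)]
[(47, -29), (48, -93), (49, -50), (62, -25), (64, 59), (65, 76), (114, 61), (115, 35)]
```

Request:
drive_tool --series "0 0 -0.005 0 0 0 0.5;0 0 -0.01 0 0 0 0.6;0 0 -0.01 0 0 0 0.8;0 0 -0.01 0 0 0 1;0 0 -0.01 0 0 0 1;0 0 -0.01 0 0 0 1;0 0 -0.01 0 0 0 1;0 0 -0.01 0 0 0 1"

```text
time_s: 26.45
eef_pos: [488.3, 203.8, 120.2]
ee_rot: [0.329, 0.666, 0.542, -0.393]
force: [0.5, 0.1, -0.2]
grip_width: 1.002
```

```bash
python3 - <<'E'
from h import *
st()
E
```

```text
off e,AS,NS 0.0 -2.6 3.5 34.3
F e,AS,NS 0.4 1.2 2.1 T -0.34 0.05 1.002 26.45
dips [217, 367, 369] edges [(114, 60), (115, 47), (216, -40), (217, -28), (218, 29), (219, 28), (292, -30), (318, -18), (319, -54), (320, -32), (366, -29), (368, -88), (369, -85)]
[(48, -35), (49, -89), (50, -43), (65, 72), (66, 71), (114, 61), (115, 39)]
```

Request:
drive_tool --series "0 0 -0.08 0 0 0 1;0 0 -0.25 0 0 0 1;0 0 -0.5 0 0 0 1;0 0 -0.75 0 0 0 1;0 0 -1 0 0 0 1;0 0 -1 0 0 0 1"

```text
time_s: 27.1
eef_pos: [508.3, 310.4, 178.8]
ee_rot: [0.329, 0.667, 0.543, -0.39]
force: [-0.2, 0.2, 0.1]
grip_width: 0.999
```

```bash
python3 - <<'E'
from h import *
s=telemetry.sense();print(s['force'],s['eef_pos'],s['joints'].round(2))
w=eyes.capture('wrist');t=eyes.capture('top');sc=eyes.capture('scene')
for n,p in(('t',t),('s',sc),('w',w)):
    for o in('tube','core_outer','core_middle','stand','pot_a','vial','loupe'):
        print(n,o,[(np.round(q['rect']).tolist(),round(q['confidence'],2)) for q in nets.spot_in(o,p)[:2]])
# wrist: predicted tube edges when seated
F=stpts(Q,F0)[0]
th=np.linspace(0,2*np.pi,60);e1=np.cross(AS,[0,0,1]);e1/=np.linalg.norm(e1);e2=np.cross(AS,e1)
for c in(MS,F):
    u=fproj(w,c+22*np.outer(np.cos(th),e1)+22*np.outer(np.sin(th),e2));print('ring w',u.min(0).round(1),u.max(0).round(1))
print('w core seams pred 63.5,118.5',fproj(w,[F+AS*s_+NS*13 for s_ in(63.5,118.5)]).round(1).tolist())
f=w['frame'][:372,276:288].mean((1,2));print([(i,int(f[i+1]-f[i-1])) for i in range(1,370) if abs(f[i+1]-f[i-1])>20])
E
```

```text
[-0.2328182   0.24062594  0.05201277] [508.33006338 310.39389231 178.77763101] [ 0.63  1.07  0.66 -0.81  2.16  0.64]
t tube [([139.0, 244.0, 225.0, 276.0], 0.9)]
t core_outer [([141.0, 244.0, 222.0, 276.0], 0.69), ([388.0, 269.0, 415.0, 289.0], 0.61)]
t core_middle [([139.0, 239.0, 239.0, 296.0], 0.17)]
t stand [([142.0, 236.0, 236.0, 293.0], 0.68)]
t pot_a [([303.0, 172.0, 319.0, 187.0], 0.76), ([328.0, 153.0, 347.0, 175.0], 0.53)]
t vial [([292.0, 132.0, 310.0, 169.0], 0.63)]
t loupe [([272.0, 283.0, 294.0, 304.0], 0.63)]
s tube [([207.0, 233.0, 248.0, 272.0], 0.55), ([287.0, 162.0, 302.0, 185.0], 0.21)]
s core_outer [([384.0, 218.0, 417.0, 235.0], 0.79)]
s core_middle []
s stand [([223.0, 254.0, 258.0, 317.0], 0.64)]
s pot_a [([288.0, 162.0, 303.0, 189.0], 0.72), ([278.0, 176.0, 284.0, 199.0], 0.66)]
s vial [([251.0, 145.0, 268.0, 186.0], 0.74)]
s loupe [([298.0, 276.0, 316.0, 296.0], 0.61)]
w tube [([246.0, 83.0, 316.0, 286.0], 0.74)]
w core_outer []
w core_middle []
w stand [([206.0, 3.0, 346.0, 245.0], 0.58)]
w pot_a [([434.0, 192.0, 454.0, 200.0], 0.56)]
w vial [([458.0, 192.0, 484.0, 226.0], 0.95)]
w loupe [([457.0, 194.0, 488.0, 227.0], 0.19)]
ring w [262.4 253. ] [302.4 285.3]
ring w [247.   71.3] [312.2  94.7]
w core seams pred 63.5,118.5 [[280.9, 167.7], [281.6, 219.1]]
[(4, -27), (5, -82), (6, -40), (12, 22), (13, 33), (14, 21), (47, -40), (48, -93), (49, -40), (71, 31), (72, 50), (73, 53), (74, 22), (83, -36), (84, -92), (85, -45), (91, -26), (93, 86), (94, 42), (112, 56), (113, 43), (163, -20), (164, -27), (166, 24), (229, -25), (254, -37), (255, -52), (283, -63), (284, -54), (285, 20), (290, -48), (291, -40), (302, 23), (307, -26), (308, -42), (337, 57), (338, 60), (368, -97), (369, -79)]
```

```bash
python3 -c "
from rig import ctrl
print(ctrl.finish_job())"
```

```text
the job is handed in; nothing more can be done
None
```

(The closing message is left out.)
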